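Change the label roll on the dispenser

ROBOT

A 6-joint arm with a two-finger parallel gripper is mounted at the origin on the work surface. World frame = base frame: x ahead of the robot, y to its left, z up, the work surface at z = 0. Lengths are in mm, angles in rad, forces in N, time in s.
With the tool pointing down it reaches from about 275 to 750 mm from the base axis. Payload 10.2 kg.
Tool frame: the origin (TCP) lies on the centre line of the jaws, within the pads' length; the fingertips stand 8 mm ahead of it and the grasp point (between the pads) lies 11 mm behind it; x points along the fingers, y is the direction in which the jaws open and shut, and the axes are right-handed (so a half turn about x gives the same grasp; the last joint's range is limited). The gripper opens to 85 mm and grips with 20 to 120 N. Pads are 22 mm wide; open, the fingers measure 114 mm over their backs; the gripper's body (76 mm by 85 mm) begins 54 mm behind the grasp point. The pads swing forward as they close: fully open they stand 13 mm farther back than shut.
Start: joints at [0.919, 0.313, 1.498, -0, 1.331, -0.223], TCP at [218.297, 477.47, 239.294] pointing down, gripper open.
Joint ranges: [-2.94, 2.94], [-0.97, 2.17], [0.19, 2.56], [-1.23, 4.37], [0.02, 3.11], [-2.88, 2.88]. Speed limits (rad/s): [2.39, 2.39, 3.01, 3.14, 3.14, 3.14].

INTERFACE

Orientations are given as a unit quaternion [w, x, y, z].
In Python, from rig import ctrl, vision, workorder gives the robot as it stands. The module is installed in compiled form; this text tells all that it offers.
- The arm moves only by the shell command python3 -m jog 'ROWS' [OPENING] [FORCE]. ROWS is JSON, a list that holds one entry, the list of rows, each a list of 6 numbers: the shift along the tool's x, y, z in m, then the turn, a rotation vector about the tool's x, y, z in rad. A call has 1 to 12 rows; each row shifts and turns the commanded pose from where the row before left it, along the tool's axes as they then stand; what a row does not reach is not made up. A row lasts 1/8 s, in which the tool goes at most 62.5 mm and 10.7 degrees, less where a joint would pass 70% of its speed; a pose out of reach is approached as far as the arm can. A call is refused whole if a number of a shift passes 0.0625 or a number of a turn 0.188, either way. A call with a gripper value outside its range is refused whole. OPENING is the closure in counts, from 0 (fully open) to 255 (shut), set as the call begins (- or left out, the last holds). The fingers move at their own pace and stop on an object; FORCE is the grip in N (left out, the last holds). Time passes only in rows, so rows that do not move let the fingers close. It gives the time, the measured TCP pose, the force and the opening at its end, in the units of the state.
- ctrl.sense(): the state, without advancing time (a new reading comes with each control period).
- vision.capture(name): name is "side" or "top"; returns a dict with "image" (420x560x3 uint8, red, green, blue), "mtx" (3x3 intrinsics, pixels), "k1" (the pictures are not rectified: a ray, as slopes to the right and down, at radius r is drawn at 1 + k1 r^2 times it, then the intrinsics apply), "R" (3x3) and "t" (3): a world point X has camera coordinates R X + t. Camera axes: x right, y down, z forward; pixel columns grow to the right and rows downward; lengths in mm; the calibration is good to about 2 mm. A picture is of the moment at which its call begins. There is no depth.
- workorder.finish_job(): hands the job in, once; it reports no verdict.
The state is a dict: "time_s": time; "joints": joint angles; "dq": joint speeds; "tau": joint torques, N m; "eef_pos": TCP position; "ee_rot": TCP orientation; "force": force on the tool from outside, world axes, zero at the start; "wrist_torque": the same for the moment, N m; "grip_width": opening from 0.0 (shut) to 1.0 (fully open).
Only numpy, scipy, OpenCV 4.12 (cv2) and the standard library are available. Lean on these libraries where they do the work, as an engineer would, in place of code of your own. Each camera call takes 0.05 s, during which the arm holds its last target.

TASK

Change the label roll on the dispenser: lift its white guard plate up out of its channels and stand it in the slotted rack, put the empty cardboard core from the spindle into the small grey tote, then move the narrow rolls from the front of the full hook onto the spare hook so that you can take the wide roll from the back and slide it fully onto the spindle. When it is loaded, slide the guard plate back down fully into its channels on the dispenser. Do not let a roll or the guard fall or tip over, and do not disturb the other things on the counter.

Things in the scene. Friction and masses are not known exactly. Their poses are not given: they have to be found in the camera images.
- hook_full: Fixed hook stand holding the rolls: dark steel post on a foot 100 x 90 mm (foot centred on the origin). Origin on the counter at the post's front face. A round bar (8 mm diameter) runs level from the post towards the stand's -x (towards the robot), 132 mm long, its axis 190 mm above the counter; its last 5 mm turn up by 9 mm (tip 137 mm from the post, top of the tip 203 mm high). Nothing stands above the bar.
- hook_full_bar (a point): Point on the axis of the full hook's bar, 66 mm in front of the post; x, y, z axes as the stand's (x points from the tip to the post, z up).
- hook_spare: Fixed hook stand of the same shape and size as hook_full, its bar empty at the start.
- hook_spare_bar (a point): Point on the axis of the spare hook's bar, 66 mm in front of the post; axes as the stand's (x from the tip to the post, z up).
- wide_roll: The wide roll of white labels, 28 mm wide, 60 mm outside diameter, hole 38 mm, about 70 g; hangs rearmost (nearest the post) on the full hook. Origin at its centre, x axis along its hole. On a hook its centre hangs 15 mm below the bar's axis.
- roll_a: A narrow roll of white labels, 20 mm wide, 60 mm outside diameter, hole 38 mm, about 50 g, hanging on the full hook in front of the wide roll, with 4 mm or more between neighbours; may be absent (two or three of roll_a, roll_b, roll_c are there). Origin at its centre, x axis along its hole.
- roll_b: A narrow roll of white labels, 20 mm wide, 60 mm outside diameter, hole 38 mm, about 50 g, hanging on the full hook in front of the wide roll, with 4 mm or more between neighbours; may be absent (two or three of roll_a, roll_b, roll_c are there). Origin at its centre, x axis along its hole.
- roll_c: A narrow roll of white labels, 20 mm wide, 60 mm outside diameter, hole 38 mm, about 50 g, hanging on the full hook in front of the wide roll, with 4 mm or more between neighbours; may be absent (two or three of roll_a, roll_b, roll_c are there). Origin at its centre, x axis along its hole.
- dispenser: Fixed label dispenser, base 190 x 170 x 12 mm. Its -x side faces the robot. A white column (120 mm wide, 155 mm high) has its front face at x = +30 mm; a steel spindle, 16 mm diameter, sticks out of that face 70 mm towards -x, axis 125 mm above the counter, end plain. In front of it, at x = -85 mm, two upright U-channels (their flared mouths reach 79 mm above the counter) hold the guard plate.
- spindle (a point): Point on the spindle's axis midway along its length (35 mm from the column face and from its free end); axes as the dispenser's (x points from the free end to the column, z up). A roll hangs here with its centre 11 mm below the axis.
- guard_seat (a point): Floor of the guard's channels, midway between them, 12 mm above the counter: where the centre of the guard's lower edge stands when it is fully home. Axes as the dispenser's; the guard's faces look along x. The channels are 10 mm wide along x for the 6 mm plate, with 5 mm play at each end along y.
- guard: White plastic guard plate, 6 mm thick (its x), 130 mm wide (its y), 190 mm high (its z), 130 g. Origin at the centre of its lower edge. Stands in the dispenser's channels at the start; grasp its top edge.
- empty_core: Empty cardboard core, a tube 40 mm long, 44 mm outside diameter, hole 38 mm, 20 g, hanging on the spindle. Origin at its centre, x axis along its hole.
- rack: Fixed black slotted rack, 70 x 150 mm, 73 mm high, for parking the guard: one slot 12 mm wide (along its x), 150 mm long (its y), open at both ends, 60 mm deep, flared at the mouth.
- rack_slot (a point): Centre of the slot's floor, 12 mm above the counter, where the centre of the guard's lower edge stands when parked; axes as the rack's (x across the slot, y along it, z up).
- waste_tote: Small open grey tote (loose), 150 x 170 mm, 70 mm high, walls and floor 5 mm. Origin at the centre of its underside. For the empty core.
- spray_jar: Bystander: clear bottle, 60 mm diameter, 130 mm high. Origin under its centre.
- pot: Bystander: white jar, 70 mm diameter, 80 mm high. Origin under its centre.
- tape: Bystander: roll of amber tape lying flat, 90 mm diameter, 30 mm high. Origin under its centre.
- marker: Bystander: black marker lying on the counter, 110 mm long, 14 mm diameter.
- bowl: Bystander: steel bowl, 90 mm across, 45 mm high. Origin under its centre.
- label_carton: Bystander: cardboard box 120 x 130 x 90 mm. Origin under its centre.
Mind the look-alikes: they are no part of the job. There is more than one size of the guard; the one meant has the size given above. What is shaped like the roll_b but purple or turquoise is not meant.

How it is judged:
By the outcome, as a careful person would: the job done as asked, in the order asked, and still so for the second after the job is handed in, with the robot touching nothing.
Of roll_a, roll_b, roll_c only 2 to 3 are there at a start; the rules pass over those that are not, and their reading is None.
At some moment in a run one of waste_tote may be knocked a few centimetres aside while the robot is not near it.
It also fails if it takes over 210 s, if anything falls off the work surface, if the arm or the gripper's body presses on something with over 40 N, if the wrist force passes 120 N, or if a joint passes its speed limit or range.

## Working session

There is one attempt and no reset: what is moved stays moved. The work goes in short steps, Python scripts to look and compute and a shell command to move; the robot and the scene stay as the last step left them, time stands still between calls to the robot, and variables do not carry over. Pictures are saved under pics/ and viewed, and the job is handed in when it is done.

```bash
ls; mkdir -p pics; python3 - <<'E'
from rig import ctrl, vision
import cv2
print(ctrl.sense())
for n in ("side","top"):
    c=vision.capture(n); cv2.imwrite(f"pics/{n}0.png",c["image"][:,:,::-1]); print(n,c["mtx"],c["k1"],c["R"],c["t"])
E
```

```text
pics
{'time_s': 0.0, 'joints': array([ 9.18616225e-01,  3.13443906e-01,  1.49846560e+00,  3.36952191e-05,
        1.33099035e+00, -2.23383317e-01]), 'dq': array([ 0.00139174, -0.00065369,  0.00117442,  0.00027109,  0.00098462,
       -0.00024586]), 'tau': array([ 3.12881984e-04, -4.12262893e+01, -2.59742832e+01, -1.66373370e-04,
        4.12719761e-03, -1.05439071e-06]), 'eef_pos': array([218.12057378, 477.26539256, 238.72745125]), 'ee_rot': array([ 0.69071011,  0.15003284,  0.69112292, -0.1508602 ]), 'force': array([0.25682584, 0.1582217 , 0.30082488]), 'wrist_torque': array([ 0.02054542, -0.00445641, -0.05627557]), 'grip_width': 1.0011328342501644}
side [[390.2755044    0.         275.58069158]
 [  0.         390.2755044  207.67400414]
 [  0.           0.           1.        ]] -0.10072866691865416 [[-0.99676328 -0.07968309 -0.01065697]
 [-0.03434891  0.54197574 -0.83969188]
 [ 0.07268507 -0.83660798 -0.54295854]] [ 579.06859243  145.66901747 1042.55837888]
top [[454.97343696   0.         281.49021568]
 [  0.         454.97343696 202.33813806]
 [  0.           0.           1.        ]] 0.03427440579101628 [[-0.08780063 -0.99613723  0.00129545]
 [-0.9732793   0.08550876 -0.2131095 ]
 [ 0.21217553 -0.01997198 -0.97702746]] [  37.24754467  627.10112593 1057.89428853]
```

View pics/side0.png

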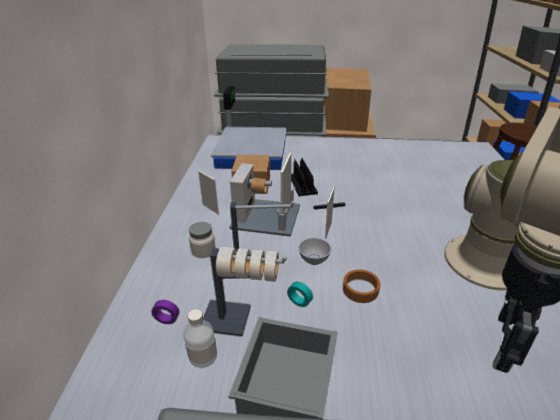

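View pics/top0.png

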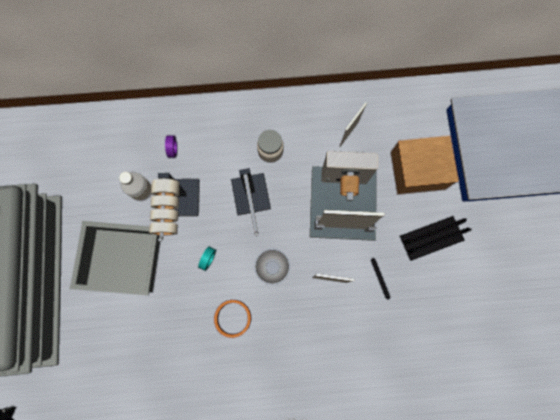

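```bash
cat > h.py <<'E'
import numpy as np, cv2
from rig import ctrl, vision
def cap(n): 
    c=vision.capture(n); c['D']=np.array([c['k1'],0,0,0,0.]); return c
def proj(c,P):
    P=np.atleast_2d(np.array(P,float)); r,_=cv2.Rodrigues(c['R']); return cv2.projectPoints(P,r,np.array(c['t'],float),c['mtx'],c['D'])[0][:,0]
def ray(c,p):
    u=cv2.undistortPoints(np.array([[p]],float),c['mtx'],c['D'])[0,0]
    d=c['R'].T@np.array([u[0],u[1],1]); return -c['R'].T@c['t'], d
def onz(c,p,z):
    o,d=ray(c,p); return o+d*(z-o[2])/d[2]
def tri(cs,ps):
    A=np.zeros((3,3));b=np.zeros(3)
    for c,p in zip(cs,ps):
        o,d=ray(c,p); d/=np.linalg.norm(d); M=np.eye(3)-np.outer(d,d); A+=M;b+=M@o
    X=np.linalg.solve(A,b); return X,[np.round(proj(c,X)[0]-p,1) for c,p in zip(cs,ps)]
def crop(c,x0,y0,x1,y1,s,name):
    im=np.ascontiguousarray(c['image'][y0:y1,x0:x1,::-1]); im=cv2.resize(im,None,fx=s,fy=s,interpolation=cv2.INTER_CUBIC)
    step=20
    for x in range((x0//step+1)*step,x1,step): cv2.putText(im,str(x),((x-x0)*s,8),0,.3,(0,0,255)); cv2.line(im,((x-x0)*s,10),((x-x0)*s,14),(0,0,255))
    for y in range((y0//step+1)*step,y1,step): cv2.putText(im,str(y),(0,(y-y0)*s+3),0,.3,(0,0,255)); cv2.line(im,(20,(y-y0)*s),(24,(y-y0)*s),(0,0,255))
    cv2.imwrite(f'pics/{name}.png',im)
E
python3 - <<'E'
from h import *
s=cap('side');t=cap('top')
crop(s,190,140,350,260,5,'s1')
crop(s,190,220,320,345,6,'s2') if 0 else crop(s,190,220,320,335,5,'s2')
crop(t,300,90,480,260,4,'t1')
crop(t,100,120,290,270,4,'t2')
E
```

```text
(no output)
```

View pics/s1.png

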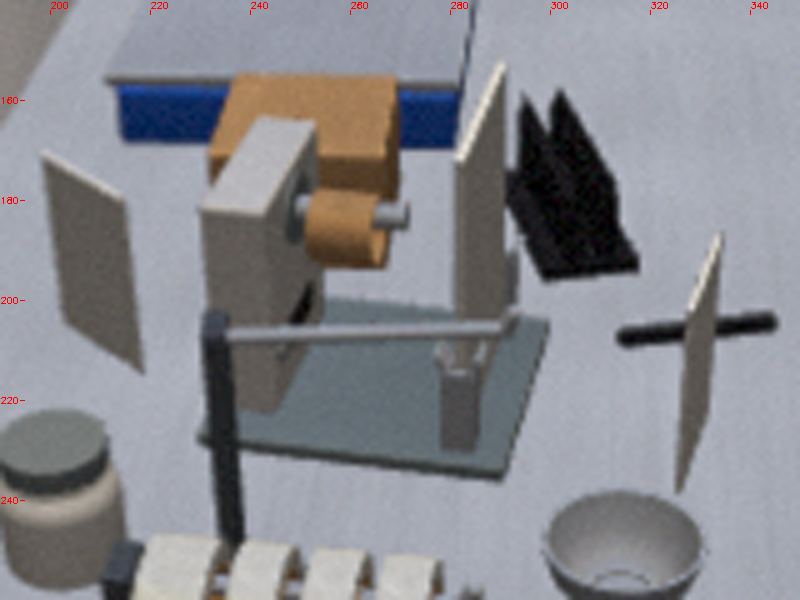

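View pics/s2.png

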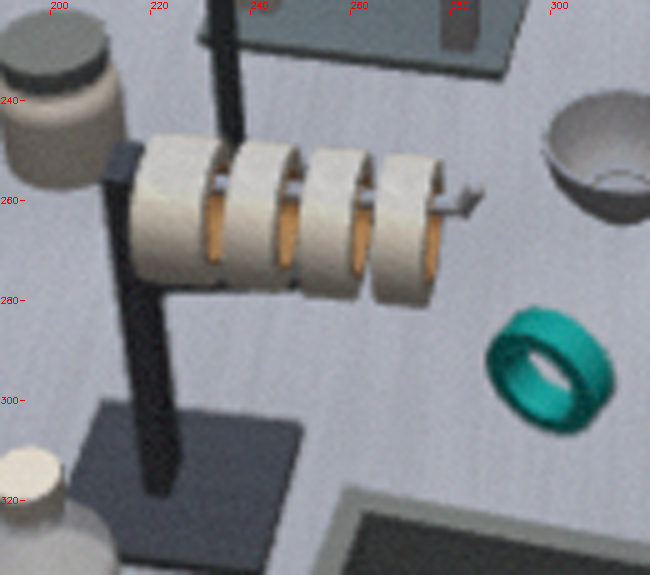

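View pics/t1.png

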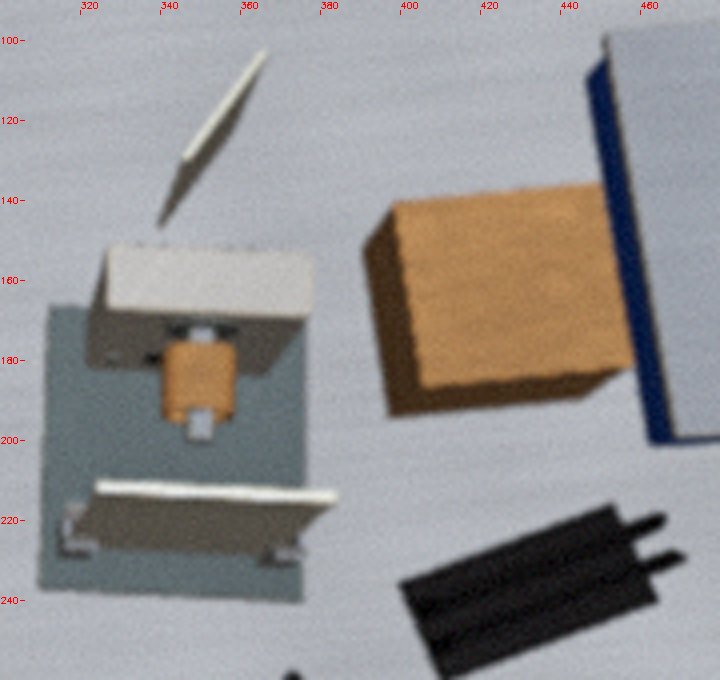

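View pics/t2.png

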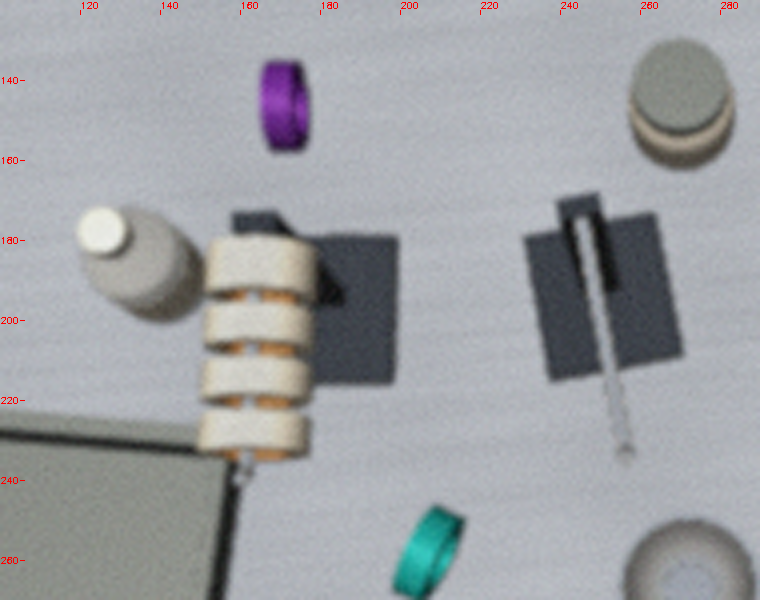

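```bash
python3 - <<'E'
from h import *
s=cap('side');t=cap('top')
for c in (s,t): c['image']=np.clip((c['image'].astype(float)/80)**.6*255,0,255).astype(np.uint8)
crop(t,390,205,480,270,8,'t3')
crop(s,275,150,335,205,10,'s3')
E
```

```text
(no output)
```

View pics/t3.png

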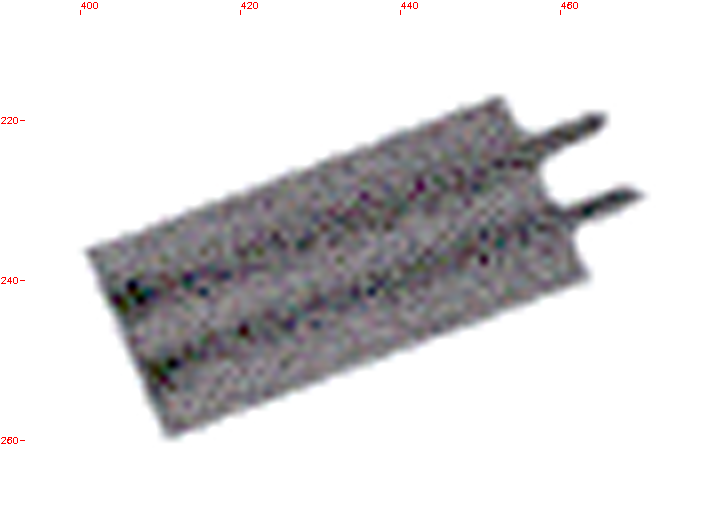

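View pics/s3.png

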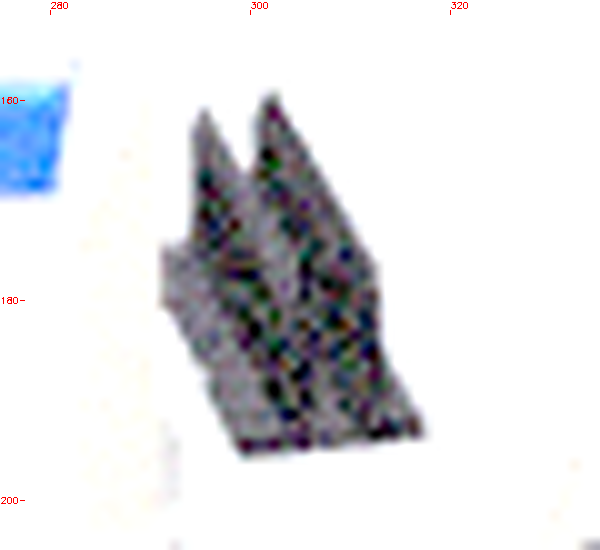

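```bash
cat > fit.py <<'E'
from h import *
from scipy.optimize import least_squares
s=cap('side');t=cap('top')
C={'s':s,'t':t}
def fit(name,obs,x0,extra=None):
    def W(p,L):
        c,si=np.cos(p[2]),np.sin(p[2]); L=np.array(L,float)
        return np.array([p[0]+c*L[0]-si*L[1],p[1]+si*L[0]+c*L[1],L[2]])
    f=lambda p:np.concatenate([proj(C[k],W(p,L))[0]-px for k,L,px in obs])
    r=least_squares(f,x0,loss='soft_l1',x_scale=[10,10,.1])
    print(name,np.round(r.x,3)); 
    for (k,L,px),e in zip(obs,r.fun.reshape(-1,2)): print('   ',k,L,px,np.round(e,1))
    return r.x
d=fit('disp',[('t',(-95,85,12),(309,237)),('t',(-95,-85,12),(374.5,240)),('t',(95,85,12),(312,166)),
 ('t',(-40,0,125),(349.5,200)),('t',(30,60,155),(326,167)),('t',(30,-60,155),(377,168.5)),
 ('s',(-95,85,12),(290,234)),('s',(95,85,12),(229,227)),('s',(-95,-85,12),(299,204)),('s',(-40,0,125),(271,183)),
 ('s',(30,60,155),(242,182)),('s',(30,-60,155),(251.5,164)),
 ('t',(-85,65,202),(324,212)),('t',(-85,-65,202),(383,215)),('s',(-85,65,202),(281,172)),('s',(-85,-65,202),(290,153))],[600,-50,0])
sp=fit('spare',[('t',(-50,45,8),(237,215)),('t',(-50,-45,8),(270,209)),('t',(50,45,8),(230.5,179)),('t',(50,-45,8),(263,173)),
 ('t',(-137,0,203),(255.5,231.5)),('s',(-137,0,203),(292,202.5)),('s',(0,0,190),(235.5,207)),('t',(0,0,194),(244.5,174))],[600,100,0])
fu=fit('full',[('t',(50,-45,8),(198,179)),('t',(-50,-45,8),(197,215.5)),('t',(-137,0,203),(160,237.5)),('s',(-137,0,203),(283,258)),
 ('s',(-50,-45,8),(248.5,306)),('s',(50,-45,8),(210,300))],[600,300,0])
ra=fit('rack',[('t',(35,75,12),(400.5,236)),('t',(35,-75,12),(452,217)),('t',(-35,-75,12),(463,240)),('t',(-35,75,12),(411,260)),
 ('s',(-35,75,0),(317,193.5)),('s',(35,75,0),(299,195.5)),('s',(35,75,12),(299,192))],[450,-250,0.35])
np.save('poses.npy',np.array([d,sp,fu,ra]))
E
python3 fit.py
```

```text
disp [ 6.44501e+02 -1.78749e+02 -1.33000e-01]
    t (-95, 85, 12) (309, 237) [-0.4 -7. ]
    t (-95, -85, 12) (374.5, 240) [ 0.6 -7. ]
    t (95, 85, 12) (312, 166) [-1.1 -6.8]
    t (-40, 0, 125) (349.5, 200) [-1.  1.]
    t (30, 60, 155) (326, 167) [-1.2  0.6]
    t (30, -60, 155) (377, 168.5) [-0.2  1.3]
    s (-95, 85, 12) (290, 234) [-5.7 -1.8]
    s (95, 85, 12) (229, 227) [-6.2 -2.2]
    s (-95, -85, 12) (299, 204) [-4.7 -2. ]
    s (-40, 0, 125) (271, 183) [ 0.8 -0.2]
    s (30, 60, 155) (242, 182) [ 1.  -0.5]
    s (30, -60, 155) (251.5, 164) [ 2.4 -1. ]
    t (-85, 65, 202) (324, 212) [-0.8  0.3]
    t (-85, -65, 202) (383, 215) [0.6 0. ]
    s (-85, 65, 202) (281, 172) [ 1.2 -0.8]
    s (-85, -65, 202) (290, 153) [ 0.8 -1.6]
spare [6.71548e+02 6.10290e+01 1.04000e-01]
    t (-50, 45, 8) (237, 215) [-0.7  0.2]
    t (-50, -45, 8) (270, 209) [ 0.4 -0.3]
    t (50, 45, 8) (230.5, 179) [-0.7 -0.4]
    t (50, -45, 8) (263, 173) [ 0.4 -0.6]
    t (-137, 0, 203) (255.5, 231.5) [-0.3  2.1]
    s (-137, 0, 203) (292, 202.5) [ 0.2 -2.3]
    s (0, 0, 190) (235.5, 207) [-0.4 -0.9]
    t (0, 0, 194) (244.5, 174) [-0.1  0.1]
full [ 6.79887e+02  2.43839e+02 -8.80000e-02]
    t (50, -45, 8) (198, 179) [-0.1 -1.1]
    t (-50, -45, 8) (197, 215.5) [-0.6 -0.3]
    t (-137, 0, 203) (160, 237.5) [-3.2  1. ]
    s (-137, 0, 203) (283, 258) [ 0.2 -1.4]
    s (-50, -45, 8) (248.5, 306) [ 1.1 -1.7]
    s (50, -45, 8) (210, 300) [-1.1 -0.8]
rack [ 5.13971e+02 -3.92368e+02  2.82000e-01]
    t (35, 75, 12) (400.5, 236) [-1.3 -0.2]
    t (35, -75, 12) (452, 217) [ 0.7 -2.1]
    t (-35, -75, 12) (463, 240) [1.8 0.2]
    t (-35, 75, 12) (411, 260) [-0.2  1.5]
    s (-35, 75, 0) (317, 193.5) [1.1 0. ]
    s (35, 75, 0) (299, 195.5) [-0.5  0.3]
    s (35, 75, 12) (299, 192) [-0.4  0.8]
```

```bash
cat > ov.py <<'E'
from h import *
def box(x0,x1,y0,y1,z0,z1):
    P=[(x,y,z) for z in(z0,z1) for x,y in((x0,y0),(x1,y0),(x1,y1),(x0,y1))]
    E=[(0,1),(1,2),(2,3),(3,0),(4,5),(5,6),(6,7),(7,4),(0,4),(1,5),(2,6),(3,7)]
    return [(P[a],P[b]) for a,b in E]
def W(p,L):
    c,si=np.cos(p[2]),np.sin(p[2]); L=np.array(L,float)
    return np.stack([p[0]+c*L[...,0]-si*L[...,1],p[1]+si*L[...,0]+c*L[...,1],L[...,2]],-1)
def overlay(c,segs,x0,y0,x1,y1,s,name,gamma=1,gain=1):
    im=np.clip((c['image'][y0:y1,x0:x1,::-1]/255.*gain)**gamma*255,0,255).astype(np.uint8)
    im=cv2.resize(im,None,fx=s,fy=s,interpolation=cv2.INTER_CUBIC)
    for p,L,col in segs:
        q=proj(c,W(p,np.array(L).reshape(-1,3))).reshape(-1,2,2)
        for a,b in q: 
            f=lambda v:tuple(int(round(16*((w-o+.5)*s-.5))) for w,o in zip(v,(x0,y0)))
            cv2.line(im,f(a),f(b),col,1,cv2.LINE_AA,4)
    cv2.imwrite(f'pics/{name}.png',im)
R=(0,0,255);G=(0,255,0);B=(255,100,0)
E
python3 - <<'E'
from ov import *
s=cap('side');t=cap('top')
rk=np.array([514,-392,.35])
sg=[(rk,box(-35,35,-75,75,0,12),G),(rk,box(-12,-6,-75,75,12,73),R),(rk,box(6,12,-75,75,12,73),R)]
overlay(t,sg,385,200,485,270,7,'ort',.6,3); overlay(s,sg,275,150,335,205,9,'ors',.6,3)
E
```

```text
(no output)
```

View pics/ort.png

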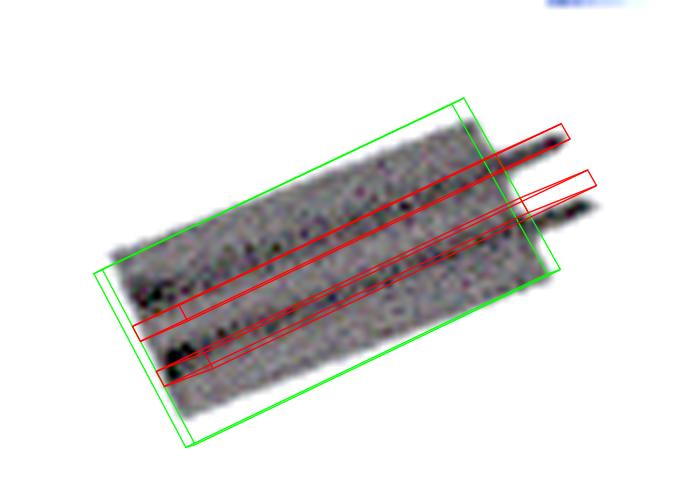

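View pics/ors.png

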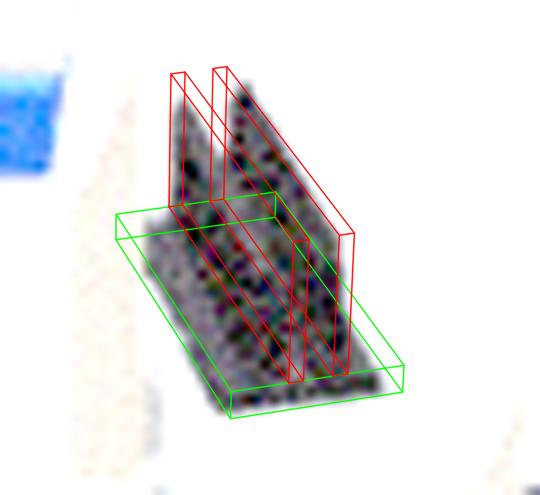

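```bash
python3 - <<'E'
from ov import *
from scipy.optimize import least_squares
s=cap('side');t=cap('top');C=dict(s=s,t=t)
def obs(p):
    x,y,a,hl,hw,hb,g=p; P=(x,y,a)
    return [('t',(hw,hl,hb),(400.5,236)),('t',(hw,-hl,hb),(452,217)),('t',(-hw,-hl,hb),(463,240)),('t',(-hw,hl,hb),(411,260)),
    ('t',(g,-hl,73),(464.5,219.7)),('t',(-g,-hl,73),(469.5,229)),('s',(-g,-hl,73),(302,159.5)),('s',(g,-hl,73),(295.3,161.3)),
    ('s',(-hw,hl,0),(317,193.5)),('s',(hw,hl,0),(299,195.5))]
f=lambda p:np.concatenate([proj(C[k],W(p[:3],L))[0]-px for k,L,px in obs(p)])
r=least_squares(f,[514,-392,.3,75,35,10,11],x_scale=[10,10,.1,5,5,5,5]);print(np.round(r.x,3),np.round(r.fun.reshape(-1,2),1).tolist())
hl,hw,hb,g=r.x[3:]
sg=[(r.x[:3],box(-hw,hw,-hl,hl,0,hb),G),(r.x[:3],box(-g-3,-g+3,-hl,hl,12,73),R),(r.x[:3],box(g-3,g+3,-hl,hl,12,73),R)]
overlay(t,sg,385,200,485,270,7,'ort',.6,3); overlay(s,sg,275,150,335,205,9,'ors',.6,3)
print(-t['R'].T@t['t'],-s['R'].T@s['t'])
E
```

```text
[ 5.13256e+02 -3.90170e+02  2.72000e-01  7.14570e+01  3.20700e+01
  1.64180e+01  1.25810e+01] [[0.1, 0.2], [-0.0, -0.3], [-0.1, 0.1], [-0.0, -0.1], [-0.5, 0.2], [-0.9, 0.5], [-0.1, -2.0], [-0.1, -3.2], [0.0, 0.0], [0.1, 0.0]]
[ 389.15561751    4.60927283 1167.18472719] [506.41945415 839.40555751 694.55418596]
```

View pics/ort.png

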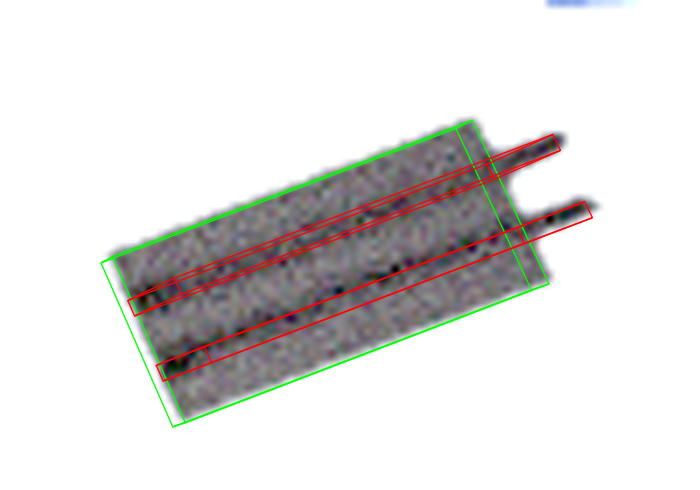

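View pics/ors.png

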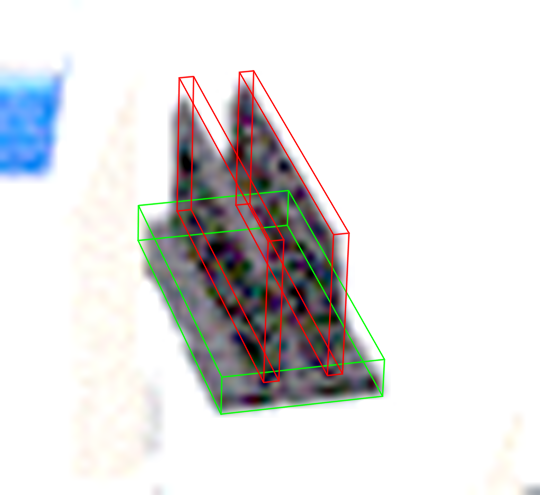

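```bash
cat > icp.py <<'E'
from ov import *
from scipy.optimize import least_squares
from scipy.ndimage import map_coordinates, gaussian_filter
def icp(cs,model,p0,rng=4,iters=12,n=25,fixed=None):
    """model(p)->list of (camkey,A,B) world segs"""
    G={k:[gaussian_filter(c['image'][...,ch].astype(float),.7) for ch in range(3)] for k,c in cs.items()}
    p=np.array(p0,float)
    for it in range(iters):
        r_=max(1.5,rng*(1-it/iters)); 
        tg=[]
        for k,A,B in model(p):
            a=np.linspace(.06,.94,n)[:,None]; q=proj(cs[k],np.array(A)*(1-a)+np.array(B)*a)
            d=q[-1]-q[0]; 
            nn=np.array([-d[1],d[0]])/np.linalg.norm(d)
            o=np.arange(-r_,r_+.01,.25); S=q[:,None]+o[None,:,None]*nn
            g=0
            for ch in G[k]:
                v=lambda dd:map_coordinates(ch,[S[...,1]+dd*nn[1],S[...,0]+dd*nn[0]],order=1,mode='nearest')
                g=g+np.abs(v(.75)-v(-.75))
            j=g.argmax(1); ok=g.max(1)>25
            tg.append((nn,o[j],ok,q))
        def f(x):
            out=[]
            for (k,A,B),(nn,oo,ok,q) in zip(model(x),tg):
                a=np.linspace(.06,.94,n)[:,None]; q2=proj(cs[k],np.array(A)*(1-a)+np.array(B)*a)
                out.append((((q2-q)@nn)-oo)*ok)
            return np.concatenate(out)
        r=least_squares(f,p,loss='soft_l1',f_scale=.5,x_scale=np.maximum(1e-2,np.abs(p)*.01+.01)); p=r.x
    e=f(p).reshape(-1,n)
    return p,[(round(float(np.median(x[t_[2]])),2) if t_[2].any() else None,int(t_[2].sum())) for x,t_ in zip(e,tg)]
E
cat > fit2.py <<'E'
from icp import *
s=cap('side');t=cap('top');C=dict(s=s,t=t)
def seg(p,k,*pts): return [(k,W(p,np.array(a,float)),W(p,np.array(b,float))) for a,b in zip(pts[:-1],pts[1:])]
def disp(p):
    P=p[:3];x0,x1=p[3],p[3]+190
    return seg(P,'t',(x1,85,12),(x0,85,12),(x0,-85,12))+seg(P,'t',(30,60,155),(30,-60,155))+seg(P,'s',(x1,85,0),(x0,85,0))+seg(P,'s',(x0,85,12),(x0,-85,12))+seg(P,'s',(30,-60,155),(30,60,155))+seg(P,'t',(30,60,155),(30+p[4],60,155),(30+p[4],-60,155))
p,e=icp(C,disp,[645,-178,-.1,-110,30]);print('disp',np.round(p,3),e); d=p
def foot(p):
    P=p[:3];h=p[3]
    return seg(P,'t',(50,45,h),(-50,45,h),(-50,-45,h),(50,-45,h),(50,45,h))+seg(P,'s',(50,45,0),(-50,45,0))+seg(P,'s',(-50,45,h),(-50,-45,h),(50,-45,h))
def bar(p): 
    P=p[:3]
    return seg(P,'t',(-5,4,190),(-125,4,190))+seg(P,'t',(-5,-4,190),(-125,-4,190))+seg(P,'s',(-5,0,194),(-125,0,194))+seg(P,'s',(-5,0,186),(-125,0,186))
sp0=[671,61,.1,8]
p,e=icp(C,lambda p:[x for x in foot(p) if x[0]=='t']+bar(p),sp0);print('spare',np.round(p,3),e); spx=p
p,e=icp(C,lambda p:[x for i,x in enumerate(foot(p)) if i in(2,5,6,4)],[680,244,-.05,8],rng=3);print('full',np.round(p,3),e); fx=p
def rack(p):
    P=p[:3];hl,hw,h=p[3:6]
    return seg(P,'t',(hw,-hl,h),(hw,hl,h),(-hw,hl,h),(-hw,-hl,h))+seg(P,'s',(hw,hl,0),(-hw,hl,0))+seg(P,'s',(hw,-hl*.9,h),(hw,hl,h))
p,e=icp(C,rack,[513,-390,.29,73,34,12],rng=3);print('rack',np.round(p,3),e); rk=p
np.save('p.npy',np.array([d[:3],spx[:3],fx[:3],rk[:3]]))
sg=[(d,box(d[3],d[3]+190,-85,85,0,12),G),(d,box(30,30+d[4],-60,60,12,155),R),(d,box(-40,30,-8,8,117,133),B),(d,box(-88,-82,-65,65,12,202),R)]
sg+=[(P,box(-50,50,-45,45,0,P[3]),G) for P in(spx,fx)]+[(P,box(-132,0,-4,4,186,194),R) for P in(spx,fx)]+[(P,box(-137,-132,-4,4,186,203),B) for P in(spx,fx)]
sg+=[(rk,box(-rk[4],rk[4],-rk[3],rk[3],0,rk[5]),G),(rk,box(-9,-6,-75,75,12,73),R),(rk,box(6,9,-75,75,12,73),R)]
overlay(t,sg,130,150,490,270,2,'o1');overlay(t,sg,130,150,290,270,5,'o2');overlay(t,sg,300,140,480,270,4,'o3');overlay(s,sg,190,140,330,340,4,'o4')
E
python3 fit2.py
```

```text
disp [ 6.45985e+02 -1.81190e+02 -1.45000e-01 -1.16440e+02  3.73510e+01] [(-0.22, 25), (0.27, 25), (0.23, 25), (-0.48, 24), (-0.5, 25), (0.25, 24), (-0.33, 25), (-0.0, 10)]
spare [6.71355e+02 6.01560e+01 1.06000e-01 8.83600e+00] [(0.25, 25), (-0.25, 24), (0.23, 25), (-0.02, 25), (0.01, 24), (0.03, 24), (-0.24, 25), (0.01, 25)]
full [ 6.76462e+02  2.40611e+02 -8.10000e-02  5.13000e+00] [(-0.28, 25), (-0.73, 19), (-0.01, 25), (0.01, 21)]
rack [ 3.06889e+02  3.96268e+02  2.82000e-01 -7.39559e+02  3.25420e+01
  1.26920e+01] [(0.09, 3), (0.01, 18), (-0.0, 1), (-0.02, 22), (-0.04, 3)]
```

View pics/o2.png

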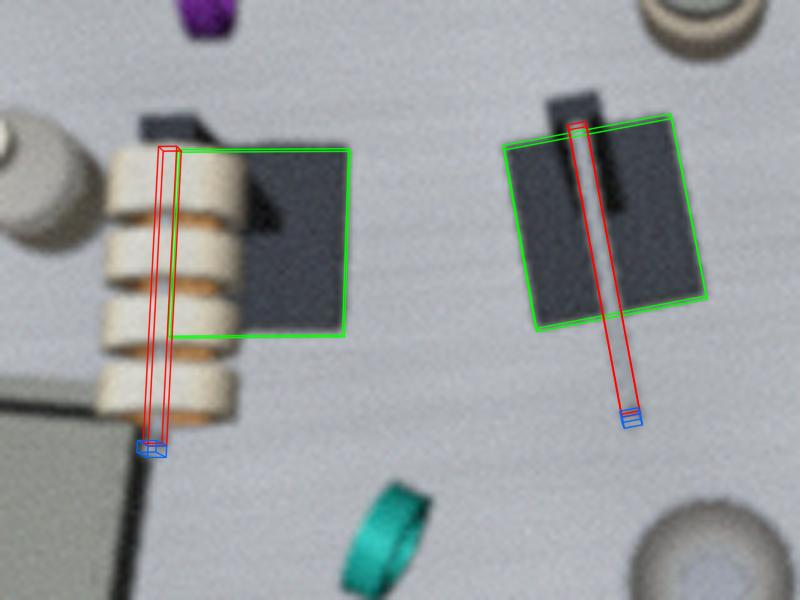

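View pics/o3.png

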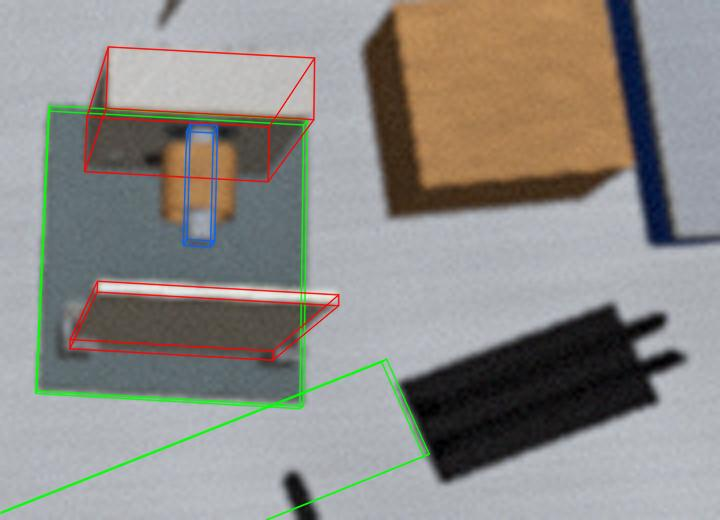

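View pics/o4.png

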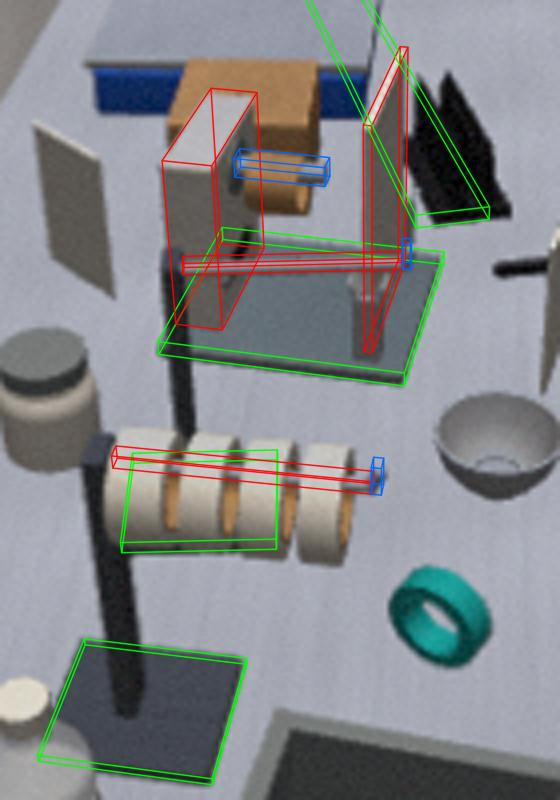

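```bash
cat > fit3.py <<'E'
from fit2 import *
# full: manual bar/tip points included via fixed small segs
def full(p):
    P=p[:3];h=8.5
    a=[x for i,x in enumerate(foot(list(P)+[h])) if i in(2,5,6)]
    a+=seg(P,'s',(-50,-45,h),(50,-45,h))
    return a
def rack(p):
    P=p[:3];hl,hw,h=75*p[3],35*p[3],12
    return seg(P,'t',(hw,-hl,h),(hw,hl,h),(-hw,hl,h),(-hw,-hl,h))+seg(P,'s',(hw,hl,0),(-hw,hl,0))
p,e=icp(C,rack,[513,-390,.28,.95],rng=3);print('rack',np.round(p,3),e); rk=p
p,e=icp(C,full,[676.5,240.6,-.06],rng=3);print('full',np.round(p,3),e); fx=p
np.save('p.npy',np.array([d[:3],spx[:3],fx[:3],rk[:3]]))
sg=[(rk,box(-35,35,-75,75,0,12),G),(rk,box(-9,-6,-75,75,12,73),R),(rk,box(6,9,-75,75,12,73),R)]
sg+=[(fx,box(-50,50,-45,45,0,8),G),(fx,box(-132,0,-4,4,186,194),R),(fx,box(-137,-132,-4,4,186,203),B)]
overlay(t,sg,140,165,220,245,8,'o2');overlay(t,sg,385,200,485,270,7,'o3',.7,2);overlay(s,sg,200,230,300,320,7,'o4')
overlay(s,sg,275,150,335,205,9,'o5',.7,2)
E
python3 fit3.py | tail -2
```

```text
rack [ 5.14360e+02 -3.89592e+02  2.70000e-01  9.74000e-01] [(0.02, 25), (-0.01, 25), (-0.01, 25), (-0.0, 25)]
full [ 6.75644e+02  2.41708e+02 -8.70000e-02] [(-0.99, 25), (0.01, 25), (0.5, 21), (0.5, 21)]
```

View pics/o2.png

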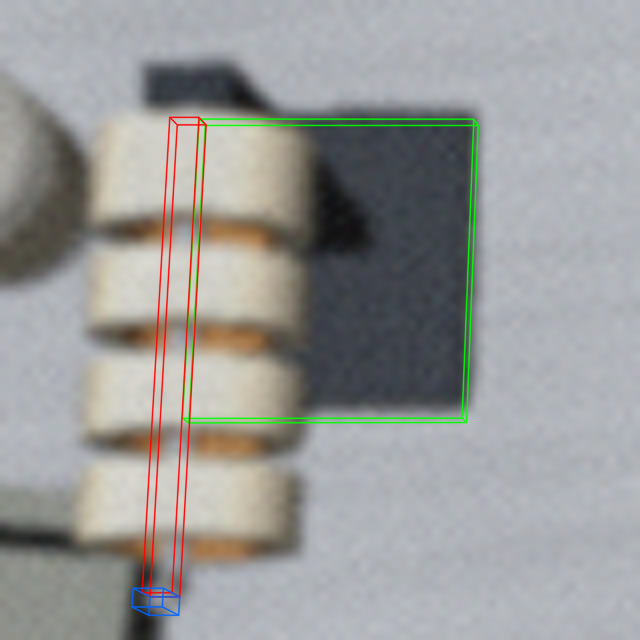

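View pics/o3.png

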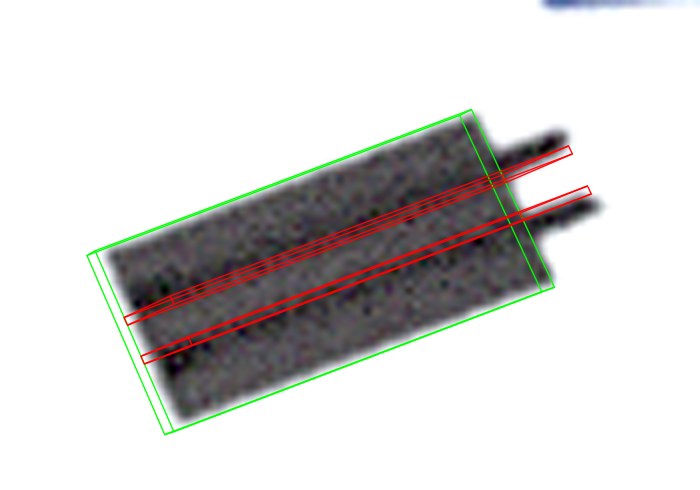

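View pics/o4.png

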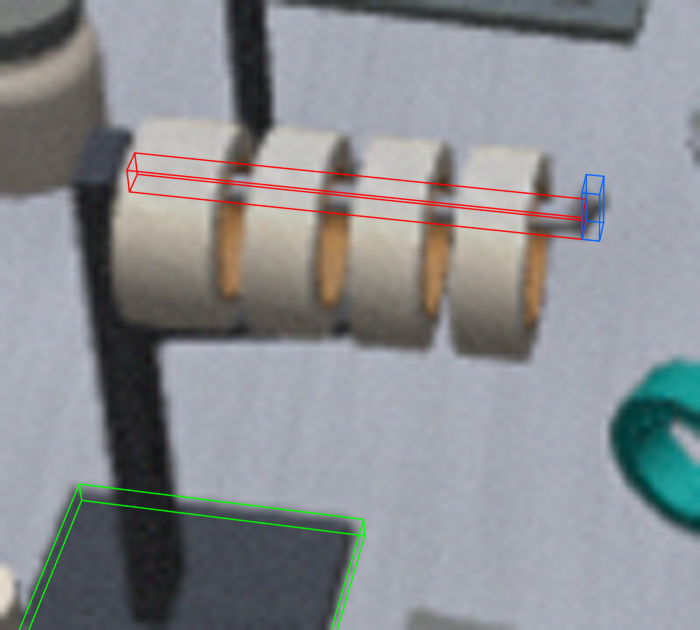

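View pics/o5.png

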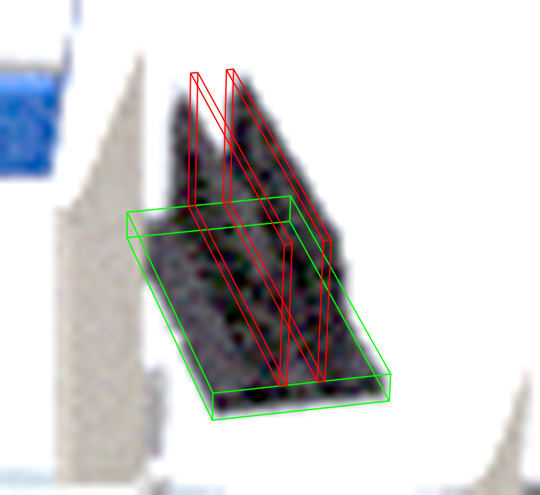

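```bash
python3 - <<'E'
from ov import *
s=cap('side');t=cap('top')
P=np.load('p.npy'); fx=P[2]
for rows in [(113,218),(247,326),(350,432),(460,542)]:
    o=[]
    for r in rows:
        X=onz(t,(190/8+140-.5,r/8+165-.5),205); dx,dy=X[:2]-fx[:2]; o.append(round(np.cos(fx[2])*dx+np.sin(fx[2])*dy,1))
    print(o,np.mean(o),np.diff(o))
# side: top edges px in crop o4 (s=7, off 200,230): back/front of roll silhouettes at top
for xs in [((130,118),(242,122)),((258,127),(345,131)),((362,138),(445,141)),((466,146),(548,150))]:
    o=[]
    for x,y in xs:
        X=onz(s,(x/7+200-.5,y/7+230-.5),203); dx,dy=X[:2]-fx[:2]; o.append((np.round(X[:2]),round(np.cos(fx[2])*dx+np.sin(fx[2])*dy,1)))
    print(o)
sg=[(fx,box(-132,0,-4,4,186,194),R)]
th=np.linspace(0,2*np.pi,37)
for c,w in [(-20,28),(-56,20),(-86,20),(-116,20)]:
    pass
print(ctrl.sense()['time_s'])
from scipy.spatial.transform import Rotation as Ro
q=ctrl.sense()['ee_rot']; print(Ro.from_quat([q[1],q[2],q[3],q[0]]).as_matrix().round(3))
# lookalike guards & tote corners
print('plates heights'); 
E
```

```text
[np.float64(-1.8), np.float64(-31.3)] -16.55 [-29.5]
[np.float64(-39.3), np.float64(-61.2)] -50.25 [-21.9]
[np.float64(-67.8), np.float64(-90.2)] -79.0 [-22.4]
[np.float64(-97.8), np.float64(-119.9)] -108.85 [-22.1]
[(array([677., 233.]), np.float64(1.9)), (array([644., 232.]), np.float64(-30.6))]
[(array([639., 234.]), np.float64(-35.8)), (array([614., 235.]), np.float64(-60.9))]
[(array([609., 237.]), np.float64(-66.4)), (array([585., 237.]), np.float64(-90.1))]
[(array([579., 239.]), np.float64(-96.4)), (array([555., 239.]), np.float64(-119.7))]
0.9
[[ 0.     0.416  0.909]
 [-0.     0.909 -0.416]
 [-1.    -0.     0.   ]]
plates heights
```

```bash
python3 - <<'E'
from ov import *
s=cap('side');t=cap('top')
for l,r,row in [(92,312,190),(87,308,203),(83,303,216),(78,300,229)]:
    X=onz(t,((l+r)/16+140-.5,row),175); print(X.round(1), [onz(t,(a/8+140-.5,row),175).round(1)[1] for a in(l,r)])
X,e=tri([t,s],[(150/8+140-.5,594/8+165-.5),(590/7+200-.5,205/7+230-.5)]);print('tip',X,e)
E
```

```text
[655.7 242.3 175. ] [np.float64(272.8), np.float64(211.7)]
[626.  244.5 175. ] [np.float64(275.0), np.float64(214.0)]
[596.6 246.7 175. ] [np.float64(276.8), np.float64(216.6)]
[567.6 248.7 175. ] [np.float64(278.9), np.float64(218.5)]
tip [542.98724648 254.46508628 196.5221529 ] [array([0. , 0.3]), array([-0.3, -0.1])]
```

```bash
python3 - <<'E'
from ov import *
s=cap('side');t=cap('top')
P=np.load('p.npy');d=P[0]
sg=[(d,box(-88,-82,-65,65,12,202),R),(d,box(-88,-82,-65,65,12,12),G)]
overlay(t,sg,310,200,400,240,8,'g1');overlay(s,sg,270,140,310,220,8,'g2')
crop(t,300,90,400,290,4,'g3')
a,_=tri([t,s],[(324.0,211.8),(281,171.5)]);b,_=tri([t,s],[(382.8,214.5),(290.3,152.5)]);print(a,b,_,np.linalg.norm(a-b))
print(W(d,np.array([-85.,0,202])),W(d,np.array([-85.,65,202])),W(d,np.array([-85.,-65,202])))
E
```

```text
[ 571.38068061 -105.13106382  199.51674379] [ 553.22156169 -231.06244543  198.85597366] [array([0. , 0.1]), array([-0.1, -0. ])] 127.23562036457423
[ 561.81546923 -169.01413496  202.        ] [ 571.16707461 -104.69036427  202.        ] [ 552.46386384 -233.33790566  202.        ]
```

View pics/g1.png

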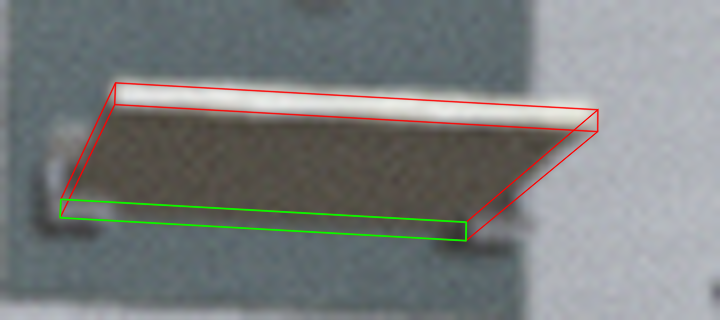

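View pics/g2.png

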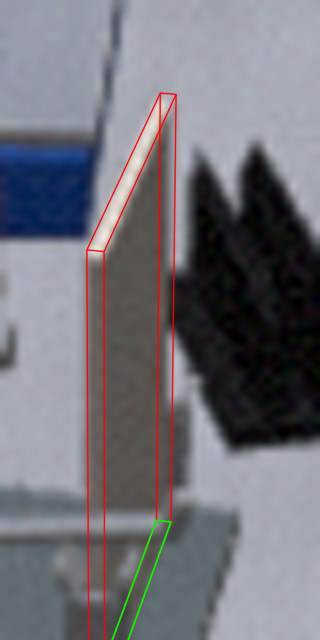

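```bash
cat > go.py <<'E'
import sys; from h import *
from scipy.spatial.transform import Rotation as Ro
def go(x,y,z,phi):
    """target GRASP point; prints turn and shift"""
    st=ctrl.sense(); q=st['ee_rot']; M=Ro.from_quat([q[1],q[2],q[3],q[0]]).as_matrix()
    T=np.column_stack([[0,0,-1],[np.cos(phi),np.sin(phi),0],[np.sin(phi),-np.cos(phi),0]])
    rv=Ro.from_matrix(M.T@T).as_rotvec()
    p=np.array([x,y,z-11]); print('t',st['time_s'],'tcp',st['eef_pos'].round(1),'joints',st['joints'].round(2),'F',st['force'].round(1),'w',round(st['grip_width'],3))
    print('turn(tool)',rv.round(3),' shift after turn mm',(T.T@(p-st['eef_pos'])).round(1))
if __name__=='__main__': go(*map(float,sys.argv[1:5]))
E
python3 go.py 562.3 -169 300 -.145
```

```text
t 1.1 tcp [218.3 477.5 239.3] joints [ 0.92  0.31  1.5   0.    1.33 -0.22] F [ 0.3 -0.4 -0. ] w 0.999
turn(tool) [ 1.287 -0.     0.   ]  shift after turn mm [-49.7 433.8 590. ]
```

```bash
python3 -m jog '[[[-0.05,0,0,0.184,0,0],[0,0,0,0.184,0,0],[0,0,0,0.184,0,0],[0,0,0,0.184,0,0],[0,0,0,0.184,0,0],[0,0,0,0.184,0,0],[0,0,0,0.183,0,0]]]' 100 40; python3 -m jog '[[[0,0.0362,0.0492,0,0,0],[0,0.0362,0.0492,0,0,0],[0,0.0362,0.0492,0,0,0],[0,0.0362,0.0492,0,0,0],[0,0.0362,0.0492,0,0,0],[0,0.0362,0.0492,0,0,0],[0,0.0362,0.0492,0,0,0],[0,0.0362,0.0492,0,0,0],[0,0.0362,0.0492,0,0,0],[0,0.0362,0.0492,0,0,0],[0,0.0362,0.0492,0,0,0],[0,0.0362,0.0492,0,0,0]]]'; python3 go.py 562.3 -169 300 -.145
```

```text
time_s: 1.98
eef_pos: [218.3, 477.5, 289.3]
ee_rot: [-0.461, -0.536, -0.461, 0.536]
force: [-0.3, 0.5, -0.7]
grip_width: 0.608
time_s: 3.48
eef_pos: [563.5, -171.5, 289.4]
ee_rot: [0.462, 0.535, 0.462, -0.535]
force: [0.3, -0.1, -0.3]
grip_width: 0.607
t 3.475 tcp [ 563.5 -171.5  289.4] joints [-0.49  0.43  1.2   0.    1.51 -0.35] F [ 0.3 -0.1 -0.3] w 0.607
turn(tool) [-0.  0. -0.]  shift after turn mm [ 0.4 -1.5 -2.3]
```

```bash
python3 -m jog '[[[0,-0.0015,-0.0023,0,0,0],[0.04,0,0,0,0,0],[0.0,0,0,0,0,0]]]'; cat > look.py <<'E'
import sys; from h import *
n,x0,y0,x1,y1,s,name=sys.argv[1:8]
c=cap(n); crop(c,*map(int,(x0,y0,x1,y1,s)),name)
E
python3 look.py top 300 130 460 280 5 a1; python3 look.py side 220 80 340 220 5 a2
```

```text
time_s: 3.85
eef_pos: [560.6, -165.9, 247.3]
ee_rot: [-0.461, -0.534, -0.464, 0.535]
force: [-0.4, -0.7, 0.3]
grip_width: 0.611
```

View pics/a1.png

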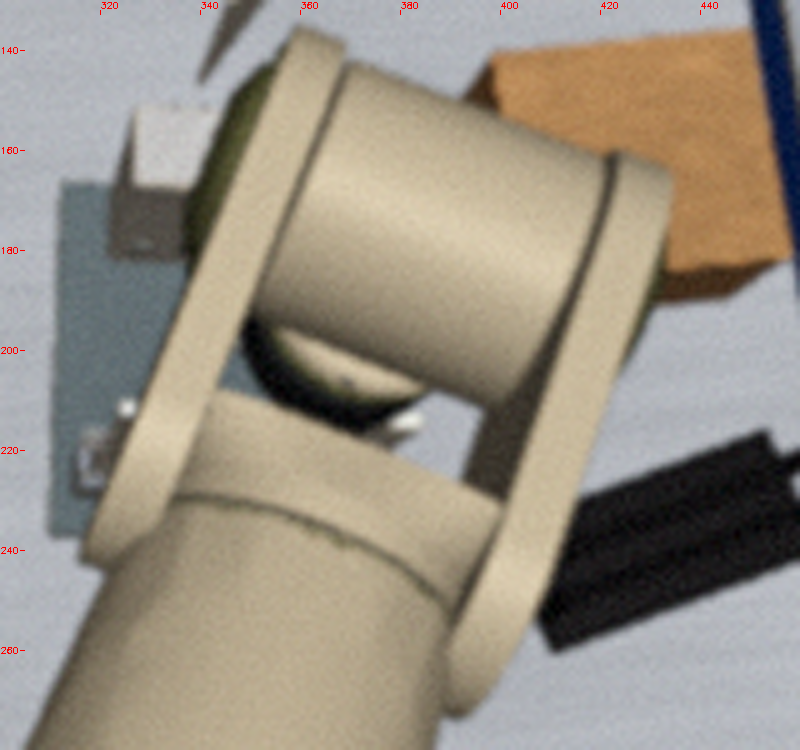

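View pics/a2.png

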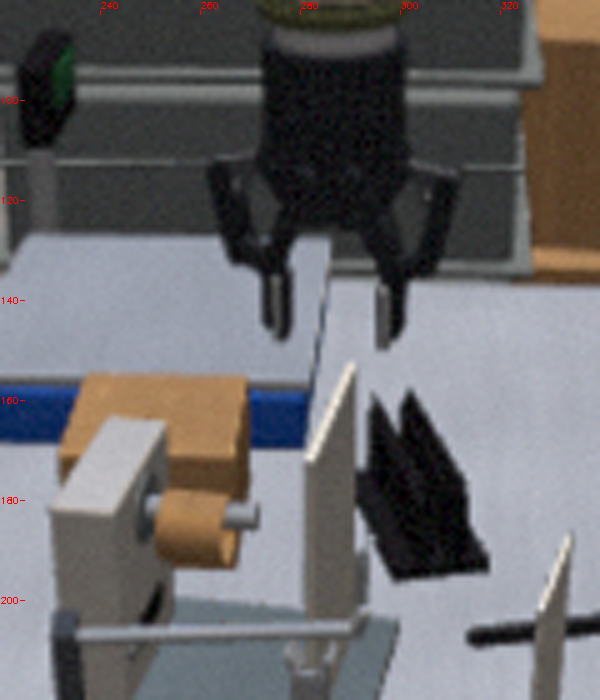

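```bash
python3 go.py 562.3 -169 187 -.145; python3 -c "
from h import *
s=cap('side'); p=ctrl.sense()['eef_pos']; print(proj(s,p),proj(s,p-[0,0,8]),proj(s,[562.3,-169,202]))"
```

```text
t 3.95 tcp [ 561.8 -166.6  250.7] joints [-0.49  0.44  1.29  0.    1.41 -0.34] F [0.6 0.1 1.2] w 0.604
turn(tool) [ 0.001  0.    -0.001]  shift after turn mm [74.7  0.8  2.3]
[[286.13157234 145.02391638]] [[286.1222625 147.657221 ]] [[286.02971986 160.54975939]]
```

```bash
python3 -m jog '[[[0.025,0.0008,0.0023,0,0,0],[0.025,0,0,0,0,0],[0.0247,0,0,0,0,0],[0,0,0,0,0,0],[0,0,0,0,0,0]]]'; python3 go.py 562.3 -169 187 -.145
```

```text
time_s: 4.62
eef_pos: [562.8, -169.6, 176.6]
ee_rot: [0.463, 0.535, 0.462, -0.534]
force: [0.2, -0.2, -0.0]
grip_width: 0.606
t 4.625 tcp [ 562.8 -169.6  176.6] joints [-0.49  0.5   1.39 -0.    1.25 -0.35] F [ 0.2 -0.2 -0. ] w 0.606
turn(tool) [ 0.     0.001 -0.003]  shift after turn mm [ 0.6 -0.6 -0.5]
```

```bash
python3 -m jog '[[[0,0,0,0,0,0],[0,0,0,0,0,0],[0,0,0,0,0,0],[0,0,0,0,0,0],[0,0,0,0,0,0],[0,0,0,0,0,0]]]' 255 50; python3 -m jog '[[[0,0,0,0,0,0],[0,0,0,0,0,0]]]';python3 look.py side 240 90 320 220 5 a3
```

```text
time_s: 5.38
eef_pos: [562.4, -169.5, 175.2]
ee_rot: [0.463, 0.535, 0.462, -0.535]
force: [-0.4, -0.2, 4.9]
grip_width: 0.065
time_s: 5.62
eef_pos: [562.4, -169.5, 175.2]
ee_rot: [0.463, 0.535, 0.462, -0.535]
force: [0.3, 0.7, 5.6]
grip_width: 0.062
```

View pics/a3.png

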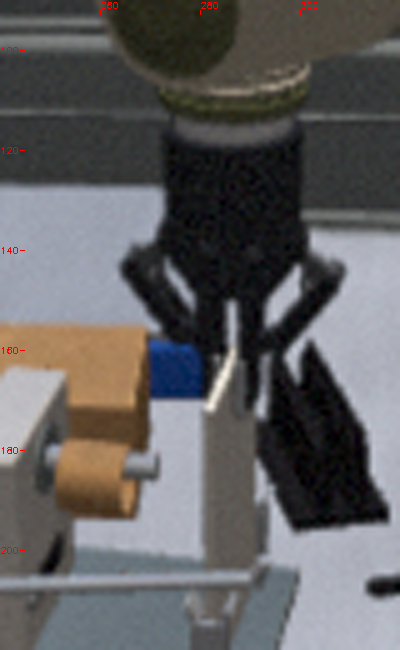

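```bash
python3 -m jog '[[[-0.01,0,0,0,0,0],[-0.012,0,0,0,0,0],[-0.015,0,0,0,0,0],[-0.015,0,0,0,0,0],[-0.015,0,0,0,0,0],[-0.015,0,0,0,0,0],[-0.015,0,0,0,0,0],[-0.013,0,0,0,0,0],[0,0,0,0,0,0],[0,0,0,0,0,0]]]'; python3 look.py side 220 60 340 220 4 a4; python3 go.py 514.4 -389.6 285 .27
```

```text
time_s: 6.92
eef_pos: [562.0, -169.3, 284.0]
ee_rot: [-0.462, -0.535, -0.463, 0.535]
force: [0.2, -0.6, -1.2]
grip_width: 0.065
t 6.975 tcp [ 562.  -169.3  283.9] joints [-0.49  0.43  1.22 -0.    1.5  -0.35] F [-0.5  0.4 -1.9] w 0.068
turn(tool) [-0.415 -0.001  0.001]  shift after turn mm [   9.9 -104.6  199.6]
```

View pics/a4.png

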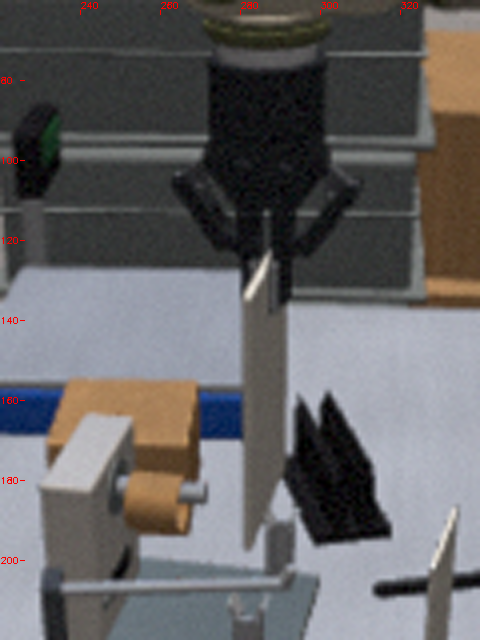

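```bash
python3 -m jog '[[[0,0,0,-0.1,0,0],[0,0,0,-0.1,0,0],[0,0,0,-0.1,0,0],[0,0,0,-0.115,0,0],[0,-0.013,0.025,0,0,0],[0,-0.013,0.025,0,0,0],[0,-0.013,0.025,0,0,0],[0,-0.013,0.025,0,0,0],[0,-0.013,0.025,0,0,0],[0,-0.013,0.025,0,0,0],[0,-0.013,0.025,0,0,0],[0,-0.0136,0.0246,0,0,0]]]'; python3 -m jog '[[[0,0,0,0,0,0],[0,0,0,0,0,0]]]'; python3 go.py 514.4 -389.6 285 .27;python3 look.py side 250 60 350 220 4 a5;python3 look.py top 370 190 500 290 5 a6
```

```text
time_s: 8.48
eef_pos: [514.2, -390.5, 283.9]
ee_rot: [0.562, 0.428, 0.563, -0.428]
force: [-0.4, 0.8, -1.6]
grip_width: 0.061
time_s: 8.72
eef_pos: [514.7, -389.0, 284.2]
ee_rot: [0.563, 0.428, 0.563, -0.428]
force: [0.2, 1.0, -1.2]
grip_width: 0.06
t 8.725 tcp [ 514.7 -389.   284.2] joints [-0.83  0.57  1.    0.    1.57 -1.1 ] F [ 0.2  1.  -1.2] w 0.06
turn(tool) [ 0.    -0.001  0.   ]  shift after turn mm [10.2 -0.4  0.5]
```

View pics/a5.png

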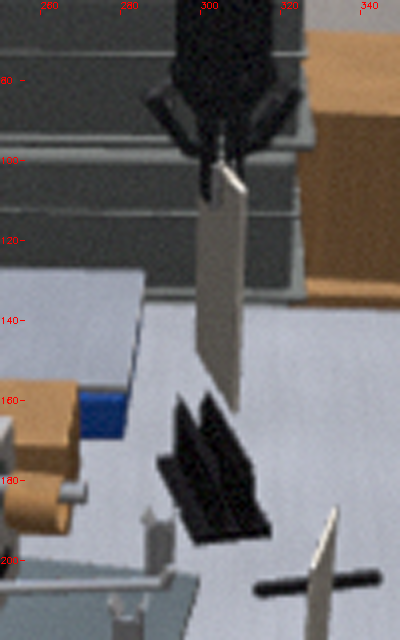

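View pics/a6.png

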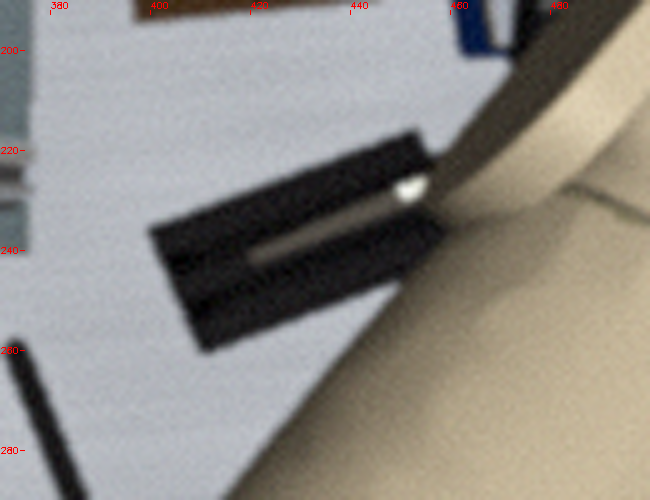

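```bash
python3 - <<'E'
from ov import *
s=cap('side');t=cap('top'); st=ctrl.sense();e=st['eef_pos']
g=(e[0],e[1],.27); zb=e[2]-163.2; rk=(514.4,-389.6,.27)
sg=[(g,box(-3,3,-65,65,zb,zb+190),R),(rk,box(-3,3,-65,65,12,202),G),(rk,box(-11,-6,-75,75,12,73),B),(rk,box(6,11,-75,75,12,73),B)]
overlay(t,sg,390,200,480,270,8,'b1',.6,2);overlay(s,sg,280,90,330,210,7,'b2',.6,2)
E
```

```text
(no output)
```

View pics/b1.png

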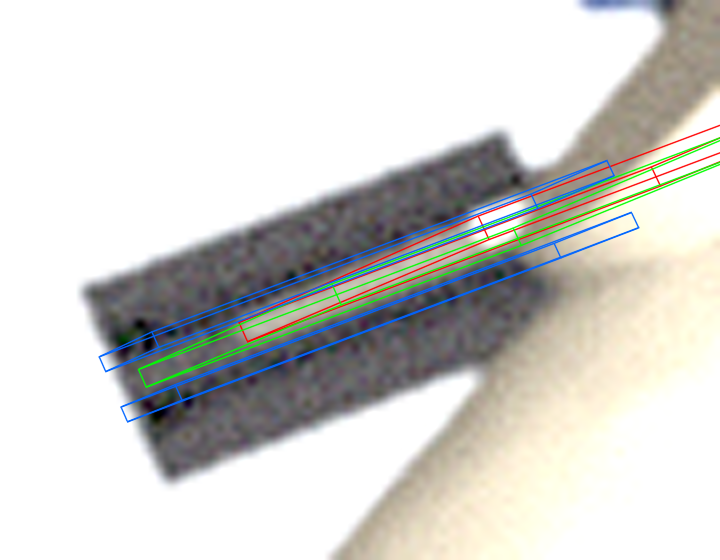

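View pics/b2.png

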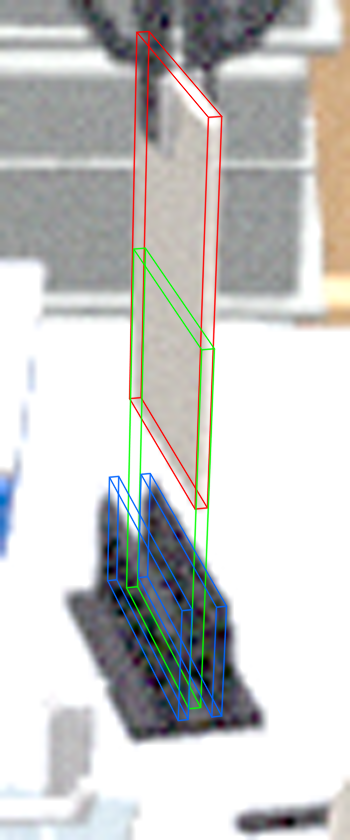

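```bash
python3 -m jog '[[[0.02,-0.0004,0.0005,0,0,0],[0.02,0,0,0,0,0],[0.012,0,0,0,0,0],[0.01,0,0,0,0,0],[0.01,0,0,0,0,0],[0,0,0,0,0,0]]]'; python3 look.py side 270 80 340 220 5 a7
```

```text
time_s: 9.68
eef_pos: [514.2, -390.1, 212.0]
ee_rot: [0.562, 0.428, 0.563, -0.428]
force: [-0.5, -0.1, 0.1]
grip_width: 0.064
```

View pics/a7.png

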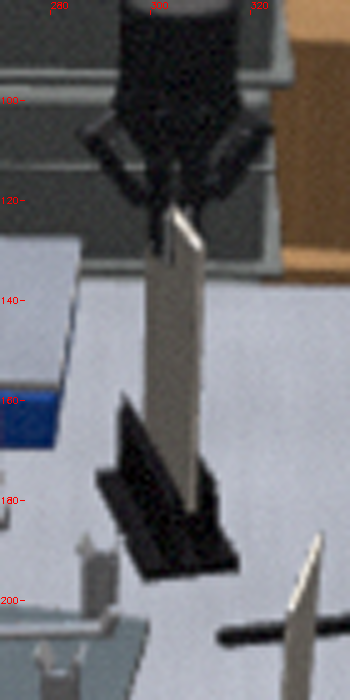

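Inserted between the walls (bottom at side px ~(307,182)), no force. Continue down.

```bash
python3 -m jog '[[[0.008,0,0,0,0,0],[0.008,0,0,0,0,0],[0.007,0,0,0,0,0],[0.005,0,0,0,0,0],[0.004,0,0,0,0,0],[0,0,0,0,0,0]]]';  python3 -m jog '[[[0.002,0,0,0,0,0],[0.002,0,0,0,0,0],[0,0,0,0,0,0]]]'; python3 look.py side 270 80 340 220 5 a8
```

```text
time_s: 10.48
eef_pos: [514.3, -390.2, 180.3]
ee_rot: [0.563, 0.428, 0.563, -0.428]
force: [-0.0, -0.8, -0.8]
grip_width: 0.062
time_s: 10.85
eef_pos: [514.3, -390.2, 176.4]
ee_rot: [0.563, 0.428, 0.563, -0.428]
force: [0.5, -0.7, -0.5]
grip_width: 0.064
```

View pics/a8.png

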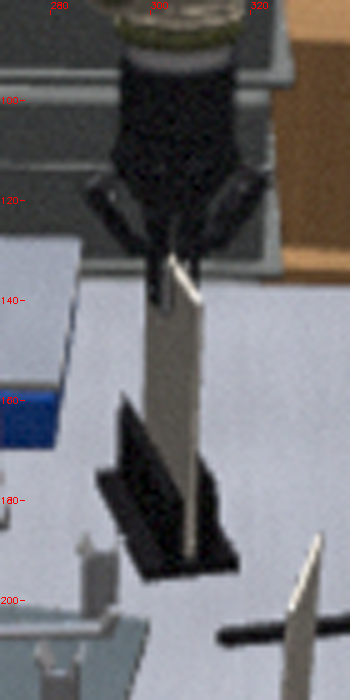

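```bash
python3 -m jog '[[[0.001,0,0,0,0,0],[0.001,0,0,0,0,0],[0,0,0,0,0,0]]]'; python3 -m jog '[[[0.001,0,0,0,0,0],[0,0,0,0,0,0]]]'
```

```text
time_s: 11.28
eef_pos: [514.4, -390.3, 175.2]
ee_rot: [0.563, 0.428, 0.562, -0.428]
force: [-0.2, 1.1, 4.3]
grip_width: 0.064
time_s: 11.52
eef_pos: [514.6, -390.3, 175.2]
ee_rot: [0.563, 0.428, 0.562, -0.428]
force: [-1.5, 2.6, 9.4]
grip_width: 0.061
```

```bash
python3 -m jog '[[[-0.001,0,0,0,0,0],[0,0,0,0,0,0]]]'; python3 -m jog '[[[0,0,0,0,0,0],[0,0,0,0,0,0],[0,0,0,0,0,0],[0,0,0,0,0,0],[-0.01,0,0,0,0,0],[-0.02,0,0,0,0,0],[-0.03,0,0,0,0,0],[-0.03,0,0,0,0,0],[-0.03,0,0,0,0,0],[0,0,0,0,0,0],[0,0,0,0,0,0]]]' 150; python3 look.py side 270 80 340 220 5 a9;python3 look.py top 370 190 500 290 5 a10;python3 go.py 600 -175 250 1.426
```

```text
time_s: 11.78
eef_pos: [514.4, -390.3, 175.2]
ee_rot: [0.563, 0.428, 0.562, -0.428]
force: [-0.6, 1.7, 5.4]
grip_width: 0.065
time_s: 13.15
eef_pos: [514.2, -390.1, 293.8]
ee_rot: [0.562, 0.428, 0.563, -0.428]
force: [-1.2, -0.6, -0.6]
grip_width: 0.411
t 13.25 tcp [ 514.1 -390.   293.3] joints [-0.83  0.57  0.98 -0.    1.6  -1.1 ] F [-0.4 -0.6  0.7] w 0.409
turn(tool) [-1.156 -0.002 -0.   ]  shift after turn mm [ 54.3 225.2  54. ]
```

View pics/a9.png

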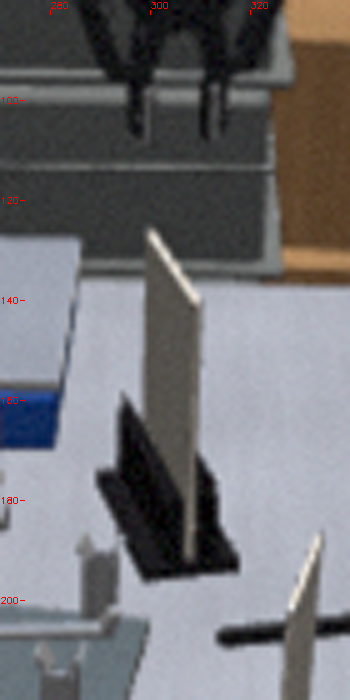

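View pics/a10.png

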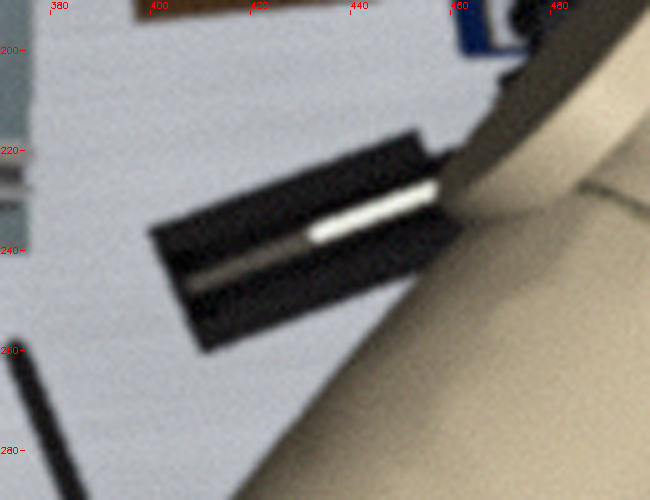

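```bash
python3 - <<'E'
from ov import *
t=cap('top');s=cap('side');d=np.load('p.npy')[0]
for px in [(349.5,175),(349.5,194),(341,185),(358.5,185)]:
    X=onz(t,px,136 if px[0]==349.5 else 114); v=X[:2]-d[:2]; c,si=np.cos(d[2]),np.sin(d[2]); print(px,X.round(1),'disp',round(c*v[0]+si*v[1],1),round(-si*v[0]+c*v[1],1))
for a,b in [(0,0),(10,0)]: pass
th=np.linspace(0,2*np.pi,37)
def ring(x,r,z): return [((x,r*np.cos(a),z+r*np.sin(a)),(x,r*np.cos(b),z+r*np.sin(b))) for a,b in zip(th[:-1],th[1:])]
sg=[(d,ring(-22,22,114)+ring(18,22,114),R),(d,ring(-40,8,125),B)]
overlay(t,sg,320,150,390,230,8,'c1');overlay(s,sg,225,155,285,225,9,'c2')
E
```

```text
(349.5, 175) [ 664.6 -181.4  136. ] disp 18.5 2.6
(349.5, 194) [ 619.  -175.9  136. ] disp -27.4 1.4
(341, 185) [ 647.6 -162.2  114. ] disp -1.0 19.1
(358.5, 185) [ 644.  -203.8  114. ] disp 1.3 -22.6
```

View pics/c1.png

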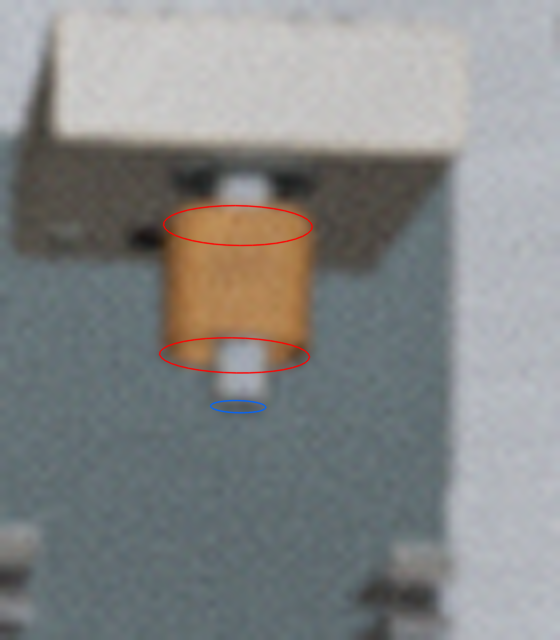

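View pics/c2.png

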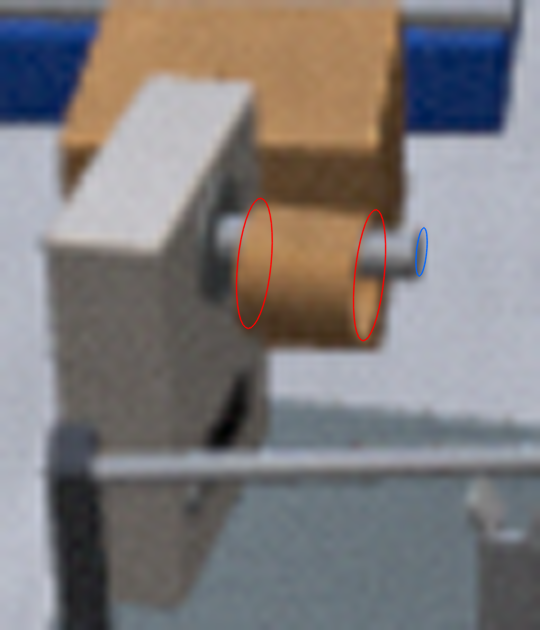

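```bash
python3 -m jog '[[[0,0,0,-0.165,0,0],[0,0,0,-0.165,0,0],[0,0,0,-0.165,0,0],[0,0,0,-0.165,0,0],[0,0,0,-0.165,0,0],[0,0,0,-0.165,0,0],[0,0,0,-0.166,0,0],[0,0,0,0,0,0]]]' 40; python3 -c "
from ov import *; d=np.load('p.npy')[0]; print(W(d,np.array([-3.,-1,114])))"; python3 go.py 642.9 -181.7 230 1.426
```

```text
time_s: 14.35
eef_pos: [514.3, -390.2, 294.2]
ee_rot: [0.705, 0.052, 0.705, -0.051]
force: [-0.3, 0.6, -0.3]
grip_width: 0.842
[ 642.8185091  -181.80114131  114.        ]
t 14.35 tcp [ 514.3 -390.2  294.2] joints [-0.83  0.57  0.98 -0.    1.6  -2.25] F [-0.3  0.6 -0.3] w 0.842
turn(tool) [-0.001 -0.001 -0.   ]  shift after turn mm [ 75.2 224.9  97.2]
```

```bash
python3 -m jog '[[[0,0.0321,0.0139,0,0,0],[0,0.0321,0.0139,0,0,0],[0,0.0321,0.0139,0,0,0],[0,0.0321,0.0139,0,0,0],[0,0.0321,0.0139,0,0,0],[0,0.0321,0.0139,0,0,0],[0,0.0323,0.0138,0,0,0],[0.035,0,0,0,0,0],[0.04,0,0,0,0,0],[0,0,0,0,0,0],[0,0,0,0,0,0]]]'; python3 go.py 642.9 -181.7 116 1.426; python3 look.py side 220 80 320 230 4 d1
```

```text
time_s: 15.72
eef_pos: [643.4, -182.1, 221.5]
ee_rot: [0.706, 0.051, 0.704, -0.052]
force: [0.7, 0.3, 0.0]
grip_width: 0.84
t 15.725 tcp [ 643.4 -182.1  221.5] joints [-0.45  0.65  1.02  0.    1.46 -1.87] F [0.7 0.3 0. ] w 0.84
turn(tool) [-0.002  0.002  0.001]  shift after turn mm [116.5   0.3  -0.6]
```

View pics/d1.png

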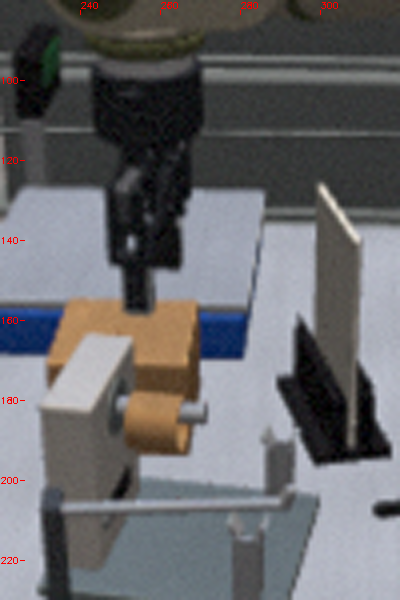

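```bash
python3 -c "
from ov import *; s=cap('side');d=np.load('p.npy')[0]
for x in(-23,-3,17): print(proj(s,W(d,np.array([x,0,114.]))),proj(s,W(d,np.array([x,0,136.]))),proj(s,W(d,np.array([x,0,92.]))))
crop(s,230,160,280,210,12,'d2')"
```

```text
[[265.91039306 185.1275182 ]] [[265.73458737 178.70495025]] [[266.08324074 191.42442361]]
[[259.49029168 184.46291539]] [[259.25092165 178.05591959]] [[259.72580621 190.74510579]]
[[253.11482944 183.80411248]] [[252.81290002 177.41301969]] [[253.41203197 190.07127078]]
```

View pics/d2.png

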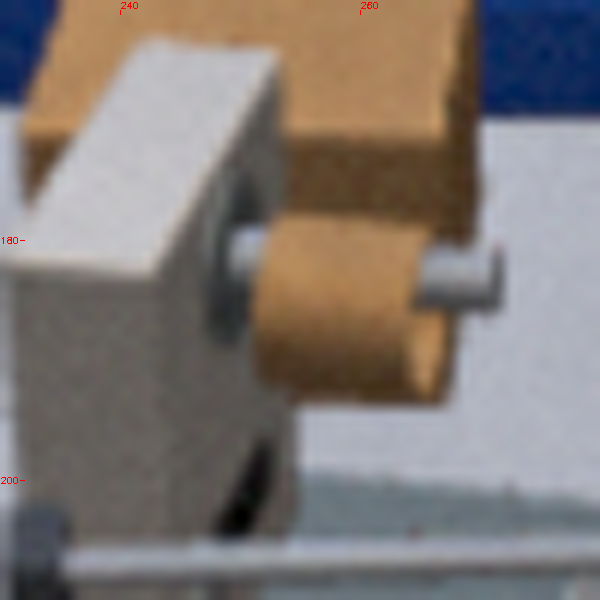

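```bash
python3 -m jog '[[[0.03,0,0,0,0,0],[0.03,0,0,0,0,0],[0.03,0,0,0,0,0],[0.018,0,0,0,0,0],[0.0075,0,0,0,0,0],[0,0,0,0,0,0],[0,0,0,0,0,0]]]';python3 -m jog '[[[0,0,0,0,0,0],[0,0,0,0,0,0],[0,0,0,0,0,0],[0,0,0,0,0,0],[0,0,0,0,0,0],[0,0,0,0,0,0]]]' 255 20; python3 look.py side 230 120 290 210 8 d3
```

```text
time_s: 16.7
eef_pos: [643.5, -181.9, 105.3]
ee_rot: [0.706, 0.051, 0.705, -0.051]
force: [-0.0, 1.0, 0.3]
grip_width: 0.841
time_s: 17.45
eef_pos: [643.2, -181.8, 104.7]
ee_rot: [0.706, 0.051, 0.705, -0.051]
force: [-1.3, 0.5, 5.7]
grip_width: 0.513
```

View pics/d3.png

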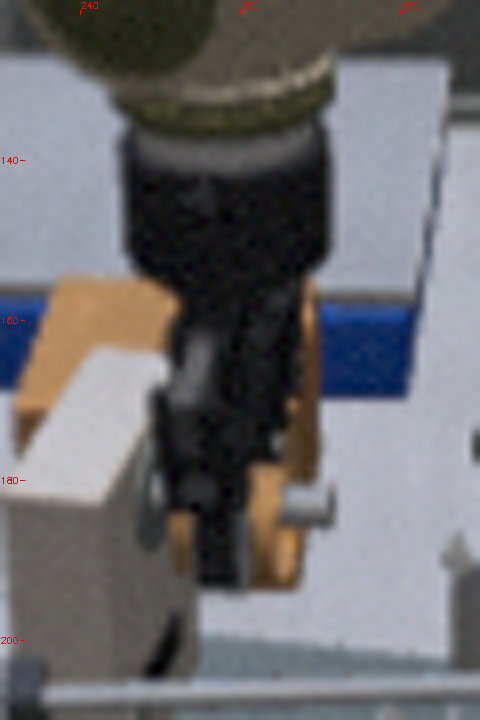

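```bash
python3 -m jog '[[[-0.005,0,0,0,0,0],[-0.006,0,0,0,0,0],[0,0,0,0,0,0],[0,0,0,0,0,0]]]'; python3 -m jog '[[[0,0,-0.008,0,0,0],[0,0,-0.012,0,0,0],[0,0,-0.015,0,0,0],[0,0,-0.015,0,0,0],[0,0,-0.015,0,0,0],[0,0,-0.015,0,0,0],[0,0,-0.01,0,0,0],[0,0,0,0,0,0]]]'; python3 look.py side 230 100 310 210 7 d4
```

```text
time_s: 18.0
eef_pos: [642.9, -181.7, 114.9]
ee_rot: [0.705, 0.051, 0.705, -0.051]
force: [0.0, 0.4, 0.0]
grip_width: 0.513
time_s: 19.0
eef_pos: [553.5, -168.7, 115.2]
ee_rot: [0.705, 0.051, 0.705, -0.051]
force: [0.2, -0.3, 0.4]
grip_width: 0.519
```

View pics/d4.png

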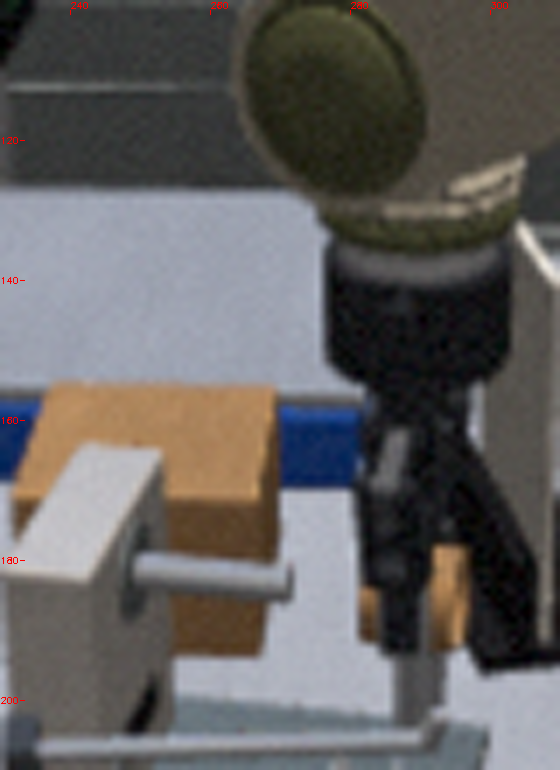

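```bash
python3 -m jog '[[[-0.03,0,0,0,0,0],[-0.04,0,0,0,0,0],[-0.04,0,0,0,0,0],[-0.04,0,0,0,0,0],[-0.03,0,0,0,0,0],[0,0,0,0,0,0]]]'; python3 look.py top 50 170 220 320 4 e1;  python3 look.py side 190 240 370 420 4 e2
```

```text
time_s: 19.8
eef_pos: [554.8, -169.0, 297.2]
ee_rot: [0.707, 0.05, 0.704, -0.052]
force: [-0.3, 0.1, -0.5]
grip_width: 0.51
```

View pics/e1.png

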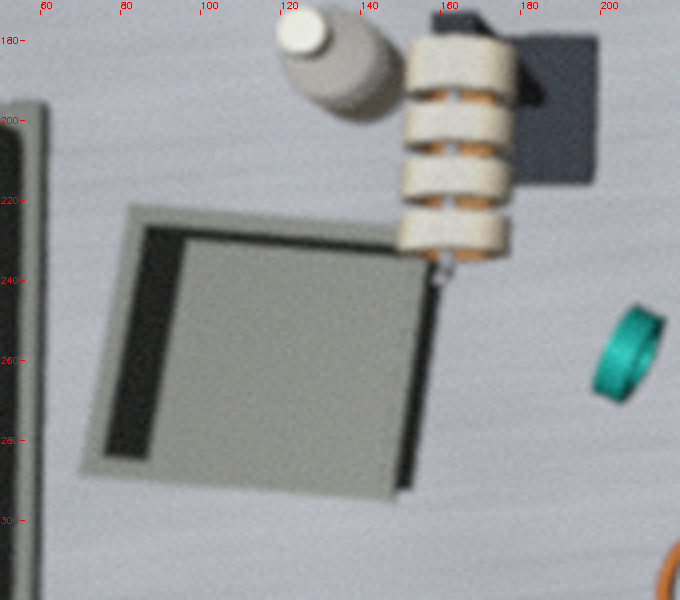

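View pics/e2.png

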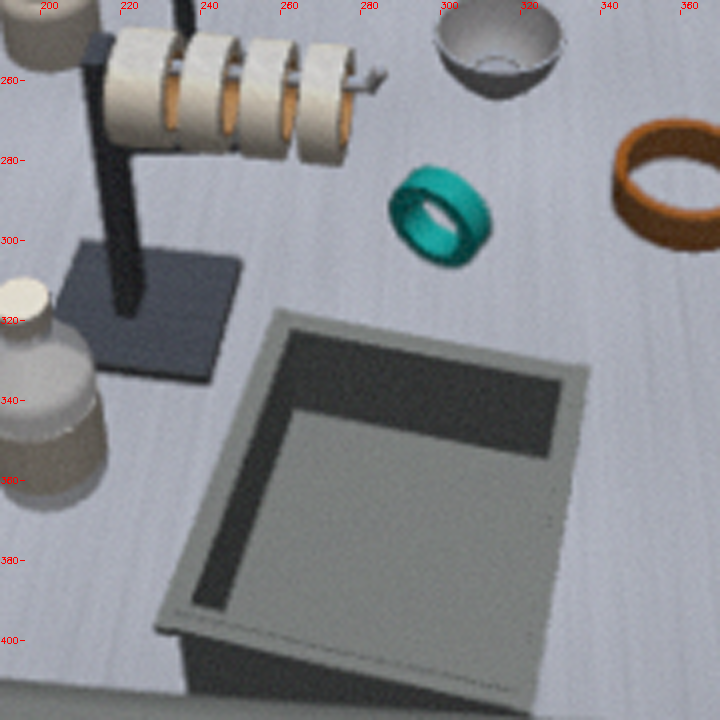

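```bash
cat > tote.py <<'E'
from ov import *
s=cap('side');t=cap('top')
import sys
S=[(257.5,317),(335.5,331.5),(319.5,418),(227.5,396.5)]; T=[(158,230),(147.5,294.5),(70,287.5),(82,221)]
for c,L in ((s,S),(t,T)):
    X=np.array([onz(c,p,70) for p in L]); print(X[:,:2].round(0).tolist(),X.mean(0).round(1),np.linalg.norm(np.diff(X,axis=0),axis=1).round(0))
E
python3 tote.py; python3 go.py 500 345 280 1.4
```

```text
[[594.0, 295.0], [435.0, 322.0], [468.0, 504.0], [625.0, 477.0]] [530.4 399.3  70. ] [162. 185. 159.]
[[585.0, 287.0], [434.0, 316.0], [467.0, 495.0], [624.0, 469.0]] [527.4 391.8  70. ] [154. 183. 159.]
t 20.0 tcp [ 553.7 -168.6  293.7] joints [-0.5   0.41  1.23  0.    1.51 -1.92] F [ 0.   0.1 -1.3] w 0.51
turn(tool) [ 0.026 -0.002 -0.001]  shift after turn mm [  24.7  497.  -140.2]
```

```bash
python3 go.py 528 400 310 1.39; python3 -m jog '[[[0,0,0,0.036,0,0],[0,0.048,-0.0110,0,0,0],[0,0.048,-0.0110,0,0,0],[0,0.048,-0.0110,0,0,0],[0,0.048,-0.0110,0,0,0],[0,0.048,-0.0110,0,0,0],[0,0.048,-0.0110,0,0,0],[0,0.048,-0.0110,0,0,0],[0,0.048,-0.0110,0,0,0],[0,0.048,-0.0110,0,0,0],[0,0.048,-0.0110,0,0,0],[0,0.048,-0.0110,0,0,0]]]';python3 -m jog '[[[0,0,0,0,0,0],[0,0,0,0,0,0]]]'; python3 go.py 528 400 305 1.39
```

```text
t 20.0 tcp [ 553.7 -168.6  293.7] joints [-0.5   0.41  1.23  0.    1.51 -1.92] F [ 0.   0.1 -1.3] w 0.51
turn(tool) [ 0.036 -0.002 -0.001]  shift after turn mm [  -5.3  554.7 -127.5]
time_s: 21.5
eef_pos: [529.5, 374.0, 294.6]
ee_rot: [0.704, 0.064, 0.704, -0.065]
force: [0.3, -0.1, 0.5]
grip_width: 0.509
time_s: 21.75
eef_pos: [529.8, 372.0, 294.5]
ee_rot: [0.704, 0.064, 0.704, -0.064]
force: [0.6, -0.8, 0.9]
grip_width: 0.513
t 21.75 tcp [529.8 372.  294.5] joints [ 0.43  0.57  0.97 -0.    1.6  -0.96] F [ 0.6 -0.8  0.9] w 0.513
turn(tool) [-0.001 -0.001  0.001]  shift after turn mm [ 0.5 27.2 -6.8]
```

Check the tote's location right before lowering.

```bash
python3 -m jog '[[[0,0.0272,-0.0068,0,0,0],[0.04,0,0,0,0,0],[0.04,0,0,0,0,0],[0,0,0,0,0,0],[0,0,0,0,0,0]]]'; python3 go.py 528 400 43 1.39; python3 look.py side 190 180 370 420 3 e3; python3 look.py top 50 170 220 320 4 e4
```

```text
time_s: 22.38
eef_pos: [528.9, 400.0, 217.3]
ee_rot: [0.705, 0.065, 0.703, -0.064]
force: [0.2, 0.8, 0.0]
grip_width: 0.511
t 22.375 tcp [528.9 400.  217.3] joints [ 0.47  0.64  1.05 -0.    1.44 -0.92] F [0.2 0.8 0. ] w 0.511
turn(tool) [-0.001  0.002 -0.002]  shift after turn mm [ 1.853e+02 -1.000e-01 -9.000e-01]
```

View pics/e3.png

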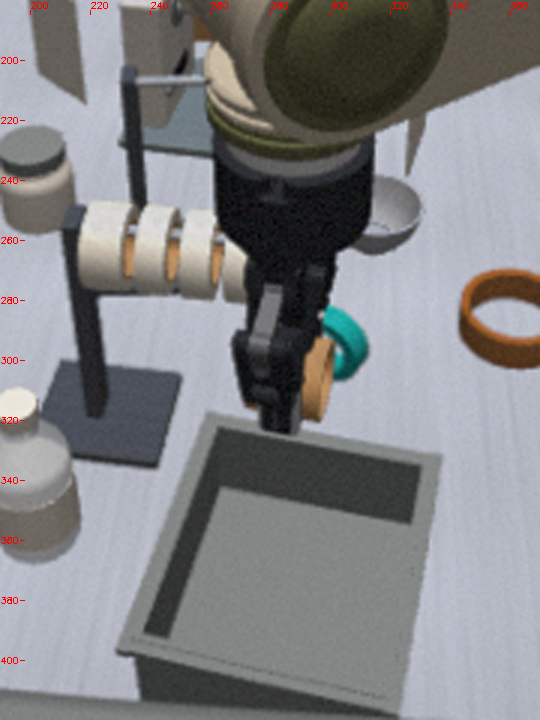

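View pics/e4.png

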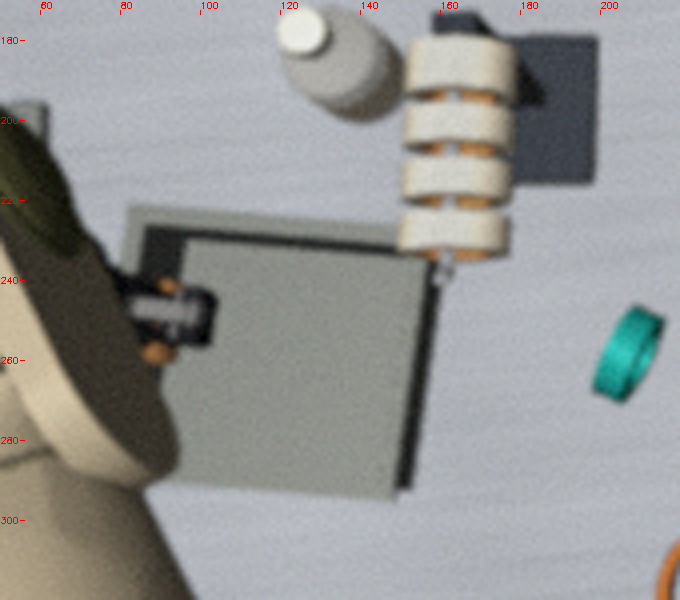

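```bash
python3 -m jog '[[[0.035,0,0,0,0,0],[0.035,0,0,0,0,0],[0.035,0,0,0,0,0],[0.03,0,0,0,0,0],[0.025,0,0,0,0,0],[0.02,0,0,0,0,0],[0.011,0,0,0,0,0],[0,0,0,0,0,0],[0,0,0,0,0,0]]]'; python3 look.py side 190 180 370 420 3 e5
```

```text
time_s: 23.6
eef_pos: [528.6, 400.7, 25.2]
ee_rot: [0.705, 0.064, 0.704, -0.063]
force: [0.5, 0.7, -0.6]
grip_width: 0.513
```

View pics/e5.png

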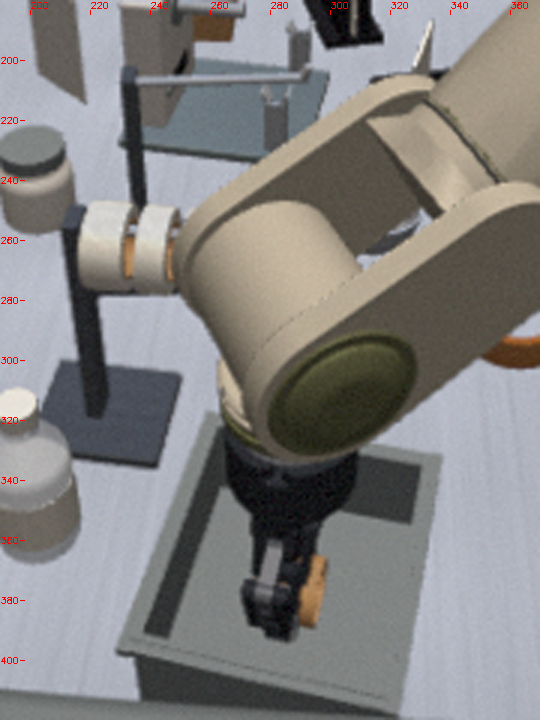

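```bash
python3 -m jog '[[[0,0,0,0,0,0],[0,0,0,0,0,0],[0,0,0,0,0,0],[0,0,0,0,0,0],[-0.02,0,0,0,0,0],[-0.03,0,0,0,0,0],[-0.04,0,0,0,0,0],[-0.04,0,0,0,0,0],[-0.04,0,0,0,0,0],[-0.04,0,0,0,0,0],[-0.04,0,0,0,0,0],[0,0,0,0,0,0]]]' 50; python3 look.py side 190 240 370 420 3 e6;python3 go.py 568 248.7 262 1.496
```

```text
time_s: 25.15
eef_pos: [528.5, 400.7, 279.3]
ee_rot: [0.707, 0.065, 0.702, -0.062]
force: [-0.3, -0.4, -0.2]
grip_width: 0.802
t 25.2 tcp [528.1 400.5 276.5] joints [ 0.47  0.62  0.95  0.    1.58 -0.92] F [ 0.6 -0.3 -0.2] w 0.805
turn(tool) [-0.106  0.003 -0.002]  shift after turn mm [  25.5 -148.4   51.1]
```

View pics/e6.png

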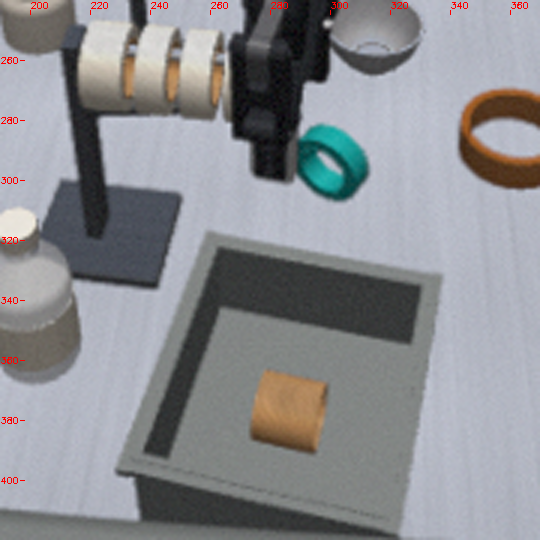

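```bash
python3 -m jog '[[[0,0,0,-0.106,0,0],[0,-0.03,0.01,0,0,0],[0,-0.03,0.01,0,0,0],[0,-0.03,0.01,0,0,0],[0,-0.03,0.01,0,0,0],[0,-0.0284,0.0111,0,0,0],[0,0,0,0,0,0],[0.012,0,0,0,0,0],[0.012,0,0,0,0,0],[0,0,0,0,0,0],[0,0,0,0,0,0]]]' 0; python3 go.py 568 248.7 178 1.496; python3 look.py side 190 200 310 320 5 f1;python3 look.py top 130 160 250 260 5 f2
```

```text
time_s: 26.58
eef_pos: [567.8, 249.0, 250.2]
ee_rot: [0.707, 0.026, 0.707, -0.026]
force: [-0.6, -0.5, 0.5]
grip_width: 1.001
t 26.575 tcp [567.8 249.  250.2] joints [ 0.22  0.52  1.16  0.    1.46 -1.27] F [-0.6 -0.5  0.5] w 1.001
turn(tool) [ 0.001  0.    -0.   ]  shift after turn mm [83.2 -0.2  0.2]
```

View pics/f1.png

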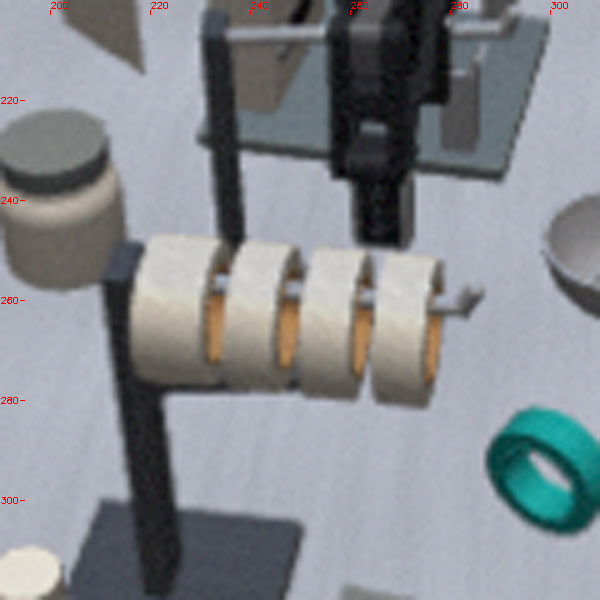

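View pics/f2.png

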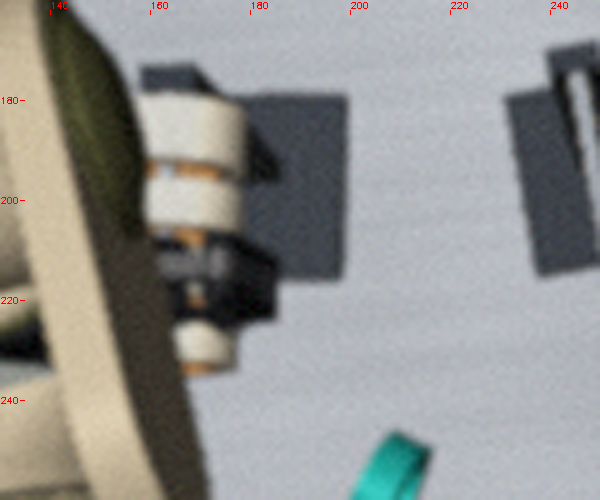

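```bash
python3 -c "
from ov import *; s=cap('side');H=(676.,241.,-.075)
th=np.linspace(0,2*np.pi,37)
def ring(x,r,z): return [((x,r*np.cos(a),z+r*np.sin(a)),(x,r*np.cos(b),z+r*np.sin(b))) for a,b in zip(th[:-1],th[1:])]
sg=[]
for c,w in[(-16.5,28),(-50.5,20),(-79,20),(-108.5,20)]: sg.append((H,ring(c-w/2,30,175)+ring(c+w/2,30,175),R))
sg.append(((567.8,249,-.075),box(-11,11,42.5,57,242,270),G))
overlay(s,sg,200,230,290,310,9,'f3')
t=cap('top');overlay(t,sg,140,165,220,245,8,'f4')"
```

```text
(no output)
```

View pics/f3.png

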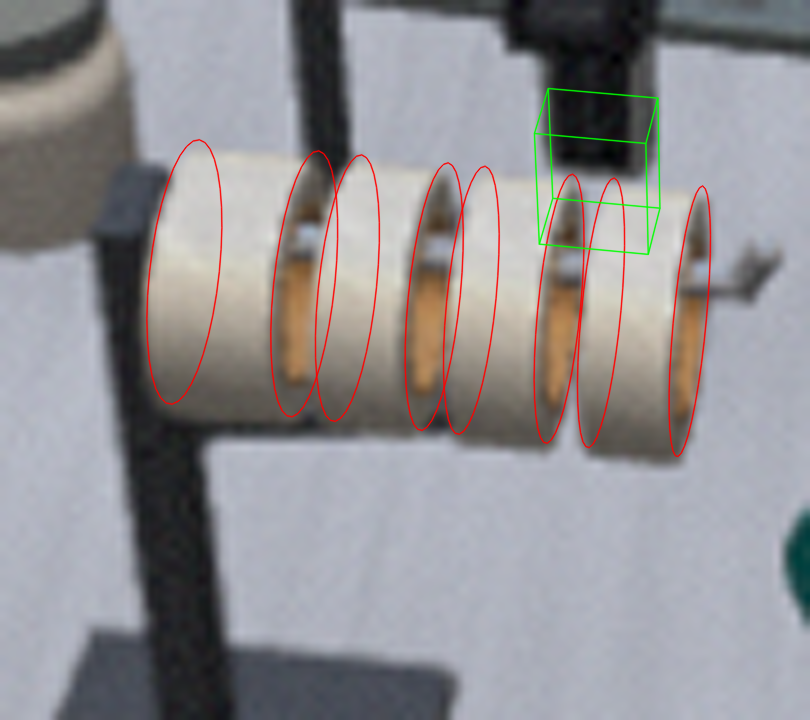

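View pics/f4.png

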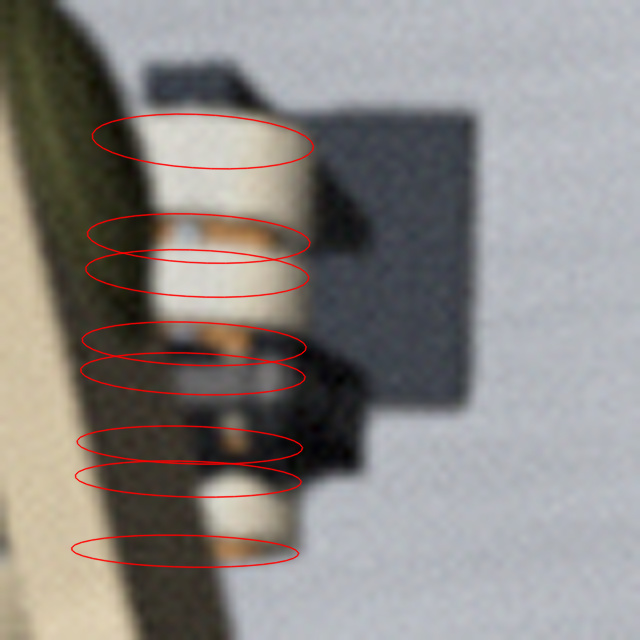

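```bash
python3 -m jog '[[[0.015,0,0,0,0,0],[0.015,0,0,0,0,0],[0.015,0,0,0,0,0],[0.015,0,0,0,0,0],[0.015,0,0,0,0,0],[0.0085,0,0,0,0,0],[0,0,0,0,0,0]]]';  python3 -m jog '[[[0,0,0,0,0,0],[0,0,0,0,0,0],[0,0,0,0,0,0],[0,0,0,0,0,0],[0,0,0,0,0,0],[0,0,0,0,0,0]]]' 255 30; python3 look.py side 190 200 310 320 5 f5
```

```text
time_s: 27.65
eef_pos: [567.7, 248.5, 166.0]
ee_rot: [0.706, 0.026, 0.707, -0.027]
force: [0.0, -0.1, 0.2]
grip_width: 1.001
time_s: 28.4
eef_pos: [568.2, 248.7, 167.4]
ee_rot: [0.707, 0.027, 0.706, -0.026]
force: [-0.7, 0.3, 6.6]
grip_width: 0.698
```

View pics/f5.png

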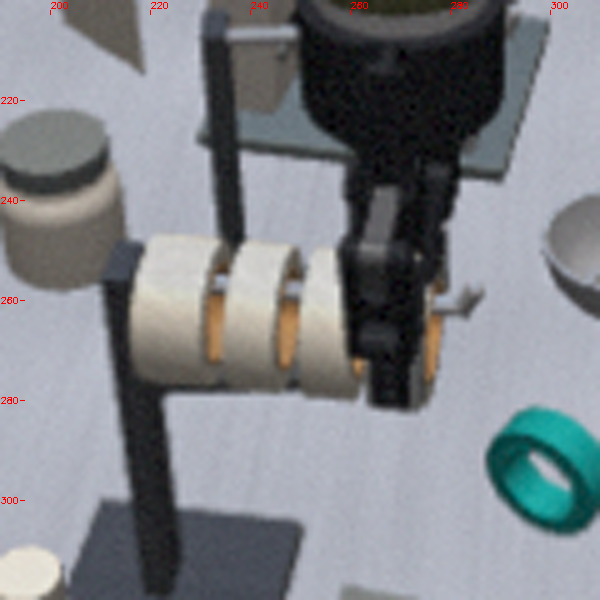

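```bash
python3 -m jog '[[[-0.006,0,0,0,0,0],[-0.006,0,0,0,0,0],[-0.007,0,0,0,0,0],[0,0,0,0,0,0]]]'; python3 look.py side 190 200 310 320 5 f6; python3 -m jog '[[[0,0,-0.008,0,0,0],[0,0,-0.01,0,0,0],[0,0,-0.01,0,0,0],[0,0,0,0,0,0]]]'; python3 look.py side 190 200 310 320 5 f7
```

```text
time_s: 28.95
eef_pos: [568.1, 248.6, 186.3]
ee_rot: [0.707, 0.027, 0.706, -0.026]
force: [1.3, -0.5, 0.1]
grip_width: 0.693
time_s: 29.5
eef_pos: [539.2, 250.9, 185.9]
ee_rot: [0.707, 0.026, 0.707, -0.026]
force: [-0.3, -0.3, -0.4]
grip_width: 0.698
```

View pics/f6.png

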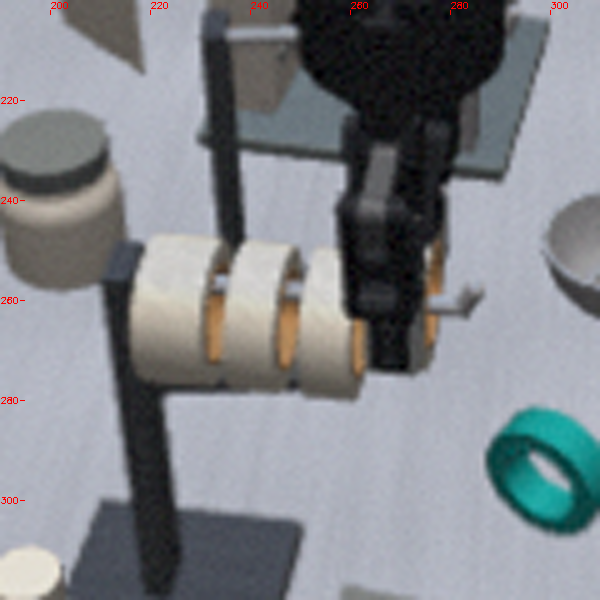

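View pics/f7.png

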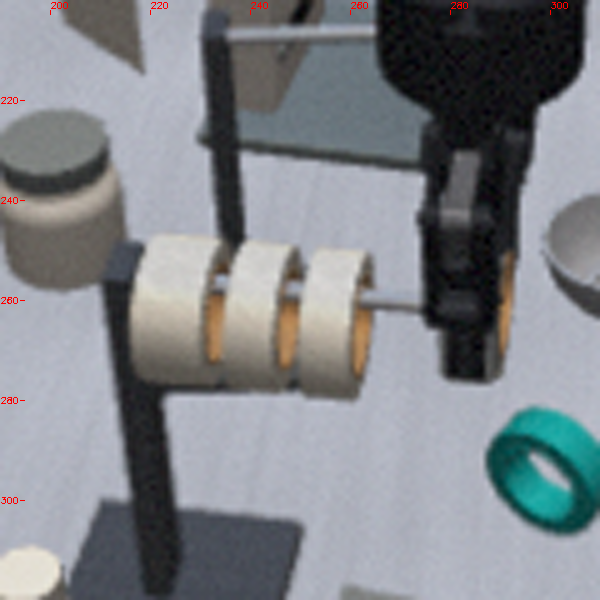

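```bash
python3 -m jog '[[[0,0,-0.015,0,0,0],[0,0,-0.015,0,0,0],[0,0,-0.02,0,0,0],[0,0,0,0,0,0],[0,0,0,0,0,0]]]'; python3 go.py 490 41 197.5 1.677; python3 look.py side 190 200 310 320 5 f8
```

```text
time_s: 30.18
eef_pos: [490.8, 254.3, 185.7]
ee_rot: [0.707, 0.027, 0.706, -0.026]
force: [-0.1, -0.6, -0.4]
grip_width: 0.692
t 30.175 tcp [490.8 254.3 185.7] joints [ 0.27  0.42  1.49 -0.    1.23 -1.23] F [-0.1 -0.6 -0.4] w 0.692
turn(tool) [-0.181  0.001 -0.   ]  shift after turn mm [  -0.8 -212.   -23.4]
```

View pics/f8.png

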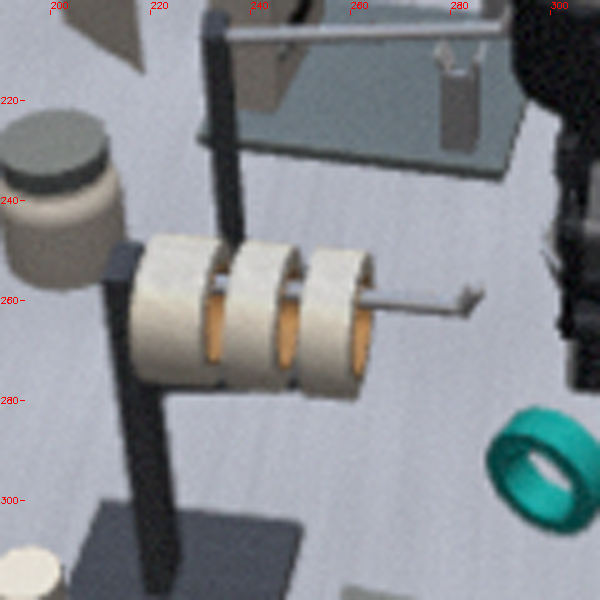

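```bash
python3 -m jog '[[[0,0,0,-0.09,0,0],[0,0,0,-0.091,0,0],[0,-0.03,-0.0033,0,0,0],[0,-0.03,-0.0033,0,0,0],[0,-0.03,-0.0033,0,0,0],[0,-0.03,-0.0033,0,0,0],[0,-0.03,-0.0033,0,0,0],[0,-0.03,-0.0033,0,0,0],[0,-0.032,-0.0036,0,0,0],[0,0,0,0,0,0],[0,0,0,0,0,0]]]'; python3 go.py 649.5 57.9 197.5 1.677; python3 - <<'E'
from ov import *
s=cap('side');t=cap('top');P=np.load('p.npy'); sp=P[1]; e=ctrl.sense()['eef_pos']
th=np.linspace(0,2*np.pi,37)
def ring(x,r,z): return [((x,r*np.cos(a),z+r*np.sin(a)),(x,r*np.cos(b),z+r*np.sin(b))) for a,b in zip(th[:-1],th[1:])]
g=(e[0],e[1],.106)
sg=[(sp,box(-132,0,-4,4,186,194),R),(sp,box(-137,-132,-4,4,186,203),R),(g,ring(-10,30,194)+ring(10,30,194)+ring(10,19,194),G)]
overlay(s,sg,215,150,335,240,6,'f9');overlay(t,sg,210,150,310,270,5,'f10')
E
```

```text
time_s: 31.6
eef_pos: [489.6, 41.3, 185.6]
ee_rot: [0.706, -0.037, 0.706, 0.038]
force: [1.0, 0.3, -0.4]
grip_width: 0.696
t 31.6 tcp [489.6  41.3 185.6] joints [-0.15  0.29  1.68  0.    1.18 -1.83] F [ 1.   0.3 -0.4] w 0.696
turn(tool) [-0.  0. -0.]  shift after turn mm [ -0.9  -0.4 160.8]
```

View pics/f9.png

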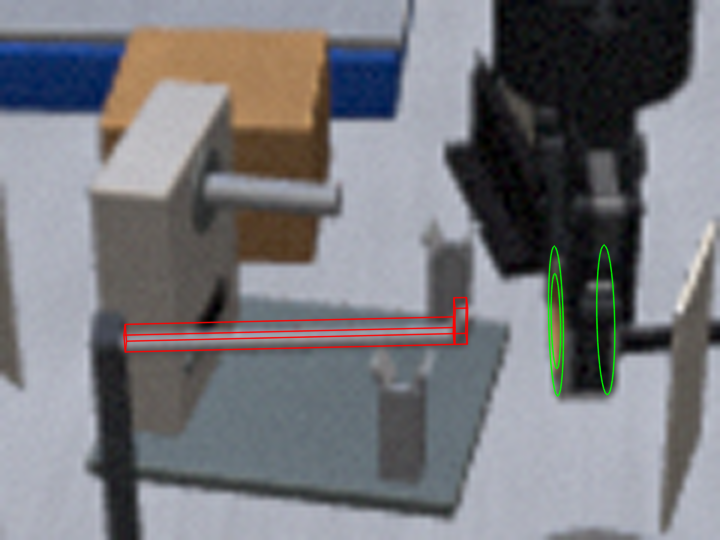

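View pics/f10.png

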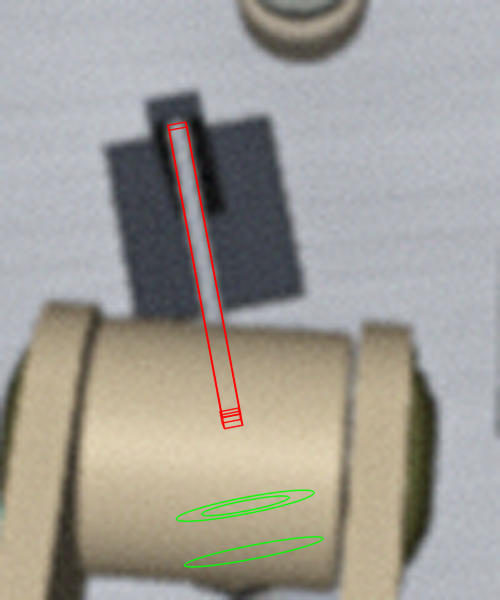

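```bash
python3 -m jog '[[[0,0,0.012,0,0,0],[0,0,0.015,0,0,0],[0,0,0.015,0,0,0],[0,0,0.015,0,0,0],[0,0,0.015,0,0,0],[0,0,0,0,0,0]]]'; python3 look.py side 215 130 335 240 5 g4;python3 -m jog '[[[0,0,0.015,0,0,0],[0,0,0.02,0,0,0],[0,0,0.02,0,0,0],[0,0,0.02,0,0,0],[0,0,0.0138,0,0,0],[0,0,0,0,0,0],[0,0,0,0,0,0]]]'; python3 look.py side 215 130 335 240 5 g5
```

```text
time_s: 32.45
eef_pos: [561.7, 49.2, 185.2]
ee_rot: [0.706, -0.038, 0.706, 0.038]
force: [-0.2, -0.1, 0.8]
grip_width: 0.696
time_s: 33.38
eef_pos: [648.6, 58.2, 185.6]
ee_rot: [0.706, -0.038, 0.706, 0.038]
force: [0.1, -0.4, 0.2]
grip_width: 0.697
```

View pics/g4.png

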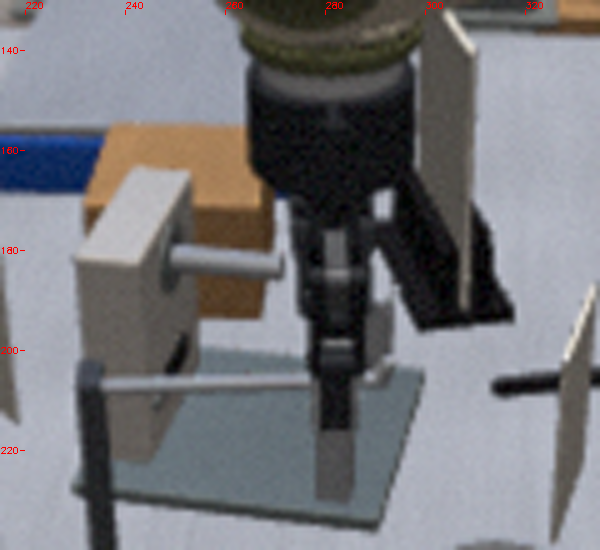

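View pics/g5.png

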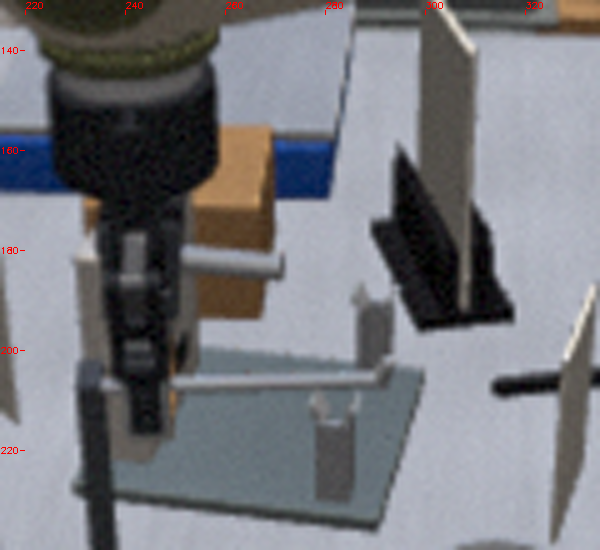

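```bash
python3 -m jog '[[[0.006,0,0,0,0,0],[0.006,0,0,0,0,0],[0.005,0,0,0,0,0],[0,0,0,0,0,0],[0,0,0,0,0,0]]]'
```

```text
time_s: 34.05
eef_pos: [649.2, 58.1, 168.7]
ee_rot: [0.706, -0.038, 0.706, 0.038]
force: [0.0, 0.4, -0.6]
grip_width: 0.694
```

```bash
python3 -m jog '[[[0.0015,0,0,0,0,0],[0,0,0,0,0,0]]]'; python3 -m jog '[[[0,0,0,0,0,0],[0,0,0,0,0,0],[0,0,0,0,0,0],[0,0,0,0,0,0],[0,0,0,0,0,0],[-0.015,0,0,0,0,0],[-0.02,0,0,0,0,0],[-0.03,0,0,0,0,0],[-0.03,0,0,0,0,0],[0,0,0,0,0,0],[0,0,0,0,0,0]]]' 0; python3 look.py side 215 130 335 240 5 g6; python3 go.py 597.5 246.6 262 1.496
```

```text
time_s: 34.3
eef_pos: [649.3, 58.1, 167.5]
ee_rot: [0.706, -0.038, 0.706, 0.037]
force: [-0.4, -0.1, 1.6]
grip_width: 0.696
time_s: 35.67
eef_pos: [649.0, 58.2, 261.7]
ee_rot: [0.706, -0.037, 0.706, 0.038]
force: [0.4, 0.1, 0.0]
grip_width: 1.002
t 35.725 tcp [648.9  58.2 261.2] joints [-0.09  0.59  1.02  0.    1.53 -1.77] F [ 0.3 -0.3 -0.1] w 1.004
turn(tool) [ 0.181 -0.002 -0.   ]  shift after turn mm [ 10.2 184.1 -65.3]
```

View pics/g6.png

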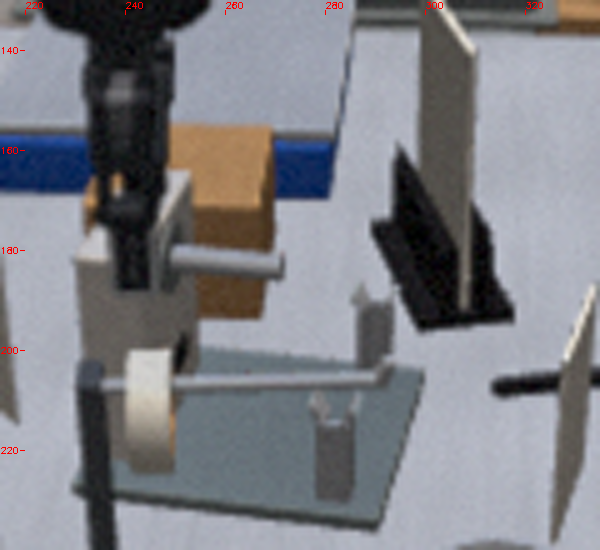

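```bash
python3 -m jog '[[[0,0,0,0.09,0,0],[0,0,0,0.091,0,0],[0,0.035,-0.012,0,0,0],[0,0.035,-0.013,0,0,0],[0,0.035,-0.013,0,0,0],[0,0.035,-0.013,0,0,0],[0,0.0441,-0.0143,0,0,0],[0,0,0,0,0,0],[0,0,0,0,0,0]]]'; python3 go.py 597.3 246.8 178 1.496
```

```text
time_s: 36.85
eef_pos: [597.8, 246.2, 261.4]
ee_rot: [0.706, 0.026, 0.707, -0.027]
force: [0.4, -0.0, 0.4]
grip_width: 1.002
t 36.85 tcp [597.8 246.2 261.4] joints [ 0.21  0.58  1.04 -0.    1.52 -1.29] F [ 0.4 -0.   0.4] w 1.002
turn(tool) [-0.    -0.001  0.001]  shift after turn mm [94.4  0.6 -0.6]
```

```bash
python3 -m jog '[[[0.02,0.0004,-0.0004,0,0,0],[0.02,0,0,0,0,0],[0.015,0,0,0,0,0],[0.015,0,0,0,0,0],[0.015,0,0,0,0,0],[0.0094,0,0,0,0,0],[0,0,0,0,0,0]]]';python3 look.py side 190 200 310 320 5 h0;  python3 -m jog '[[[0,0,0,0,0,0],[0,0,0,0,0,0],[0,0,0,0,0,0],[0,0,0,0,0,0],[0,0,0,0,0,0],[0,0,0,0,0,0]]]' 255 30; python3 look.py side 190 200 310 320 5 h1
```

```text
time_s: 37.72
eef_pos: [597.3, 247.0, 167.1]
ee_rot: [0.706, 0.026, 0.707, -0.027]
force: [1.3, 0.8, -0.4]
grip_width: 1.0
time_s: 38.52
eef_pos: [597.7, 247.1, 168.4]
ee_rot: [0.707, 0.027, 0.706, -0.026]
force: [-0.4, 0.8, 4.9]
grip_width: 0.693
```

View pics/h1.png

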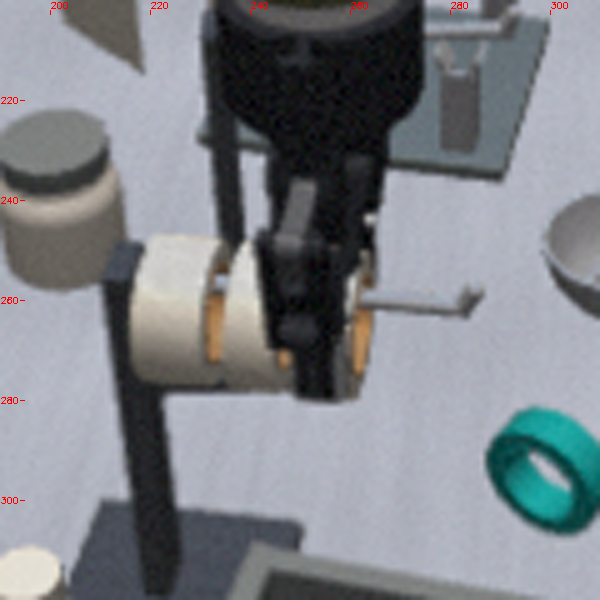

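```bash
python3 -m jog '[[[-0.006,0,0,0,0,0],[-0.006,0,0,0,0,0],[-0.006,0,0,0,0,0],[0,0,0,0,0,0],[0,0,0,0,0,0],[0,0,-0.01,0,0,0],[0,0,-0.015,0,0,0],[0,0,-0.015,0,0,0],[0,0,-0.015,0,0,0],[0,0,0,0,0,0]]]'; python3 look.py side 190 200 310 320 5 h2; python3 -m jog '[[[0,0,-0.015,0,0,0],[0,0,-0.02,0,0,0],[0,0,-0.02,0,0,0],[0,0,0,0,0,0],[0,0,0,0,0,0]]]';python3 go.py 490 41 197.5 1.677
```

```text
time_s: 39.83
eef_pos: [541.7, 251.4, 185.9]
ee_rot: [0.707, 0.026, 0.707, -0.026]
force: [-0.1, -0.1, 0.6]
grip_width: 0.694
time_s: 40.5
eef_pos: [488.6, 255.1, 185.8]
ee_rot: [0.707, 0.027, 0.706, -0.027]
force: [-0.4, 0.2, 0.2]
grip_width: 0.694
t 40.5 tcp [488.6 255.1 185.8] joints [ 0.27  0.42  1.5  -0.    1.23 -1.23] F [-0.4  0.2  0.2] w 0.694
turn(tool) [-0.181  0.001 -0.   ]  shift after turn mm [  -0.7 -213.1  -21.3]
```

View pics/h2.png

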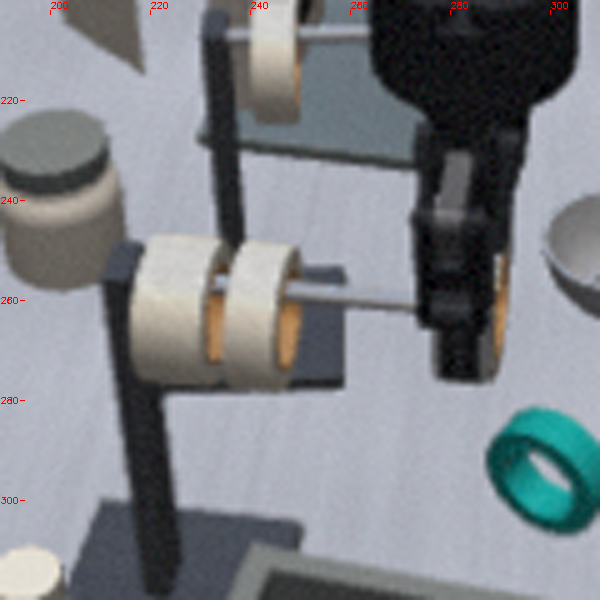

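```bash
python3 -m jog '[[[0,0,0,-0.09,0,0],[0,0,0,-0.091,0,0],[0,-0.03,-0.003,0,0,0],[0,-0.03,-0.003,0,0,0],[0,-0.03,-0.003,0,0,0],[0,-0.03,-0.003,0,0,0],[0,-0.03,-0.003,0,0,0],[0,-0.03,-0.003,0,0,0],[0,-0.033,-0.0033,0,0,0],[0,0,0,0,0,0],[0,0,0,0,0,0]]]'; python3 go.py 614.7 54.2 197.5 1.677
```

```text
time_s: 41.88
eef_pos: [489.6, 41.4, 185.6]
ee_rot: [0.706, -0.037, 0.706, 0.037]
force: [0.2, -0.1, -0.8]
grip_width: 0.695
t 41.875 tcp [489.6  41.4 185.6] joints [-0.15  0.29  1.68  0.    1.18 -1.83] F [ 0.2 -0.1 -0.8] w 0.695
turn(tool) [-0.  0. -0.]  shift after turn mm [ -0.9  -0.5 125.8]
```

```bash
python3 -m jog '[[[0,0,0.012,0,0,0],[0,0,0.015,0,0,0],[0,0,0.015,0,0,0],[0,0,0.015,0,0,0],[0,0,0.02,0,0,0],[0,0,0.02,0,0,0],[0,0,0.0175,0,0,0],[0,0,0.0113,0,0,0],[0,0,0,0,0,0],[0,0,0,0,0,0]]]'; python3 look.py side 215 130 335 240 5 h3; python3 -m jog '[[[0.006,0,0,0,0,0],[0.006,0,0,0,0,0],[0.0055,0,0,0,0,0],[0.0005,0,0,0,0,0],[0,0,0,0,0,0]]]'
```

```text
time_s: 43.12
eef_pos: [614.1, 55.0, 185.5]
ee_rot: [0.706, -0.038, 0.706, 0.038]
force: [0.3, 0.9, -0.5]
grip_width: 0.693
time_s: 43.8
eef_pos: [614.6, 54.5, 168.4]
ee_rot: [0.707, -0.038, 0.706, 0.037]
force: [-0.3, 0.8, 4.0]
grip_width: 0.698
```

View pics/h3.png

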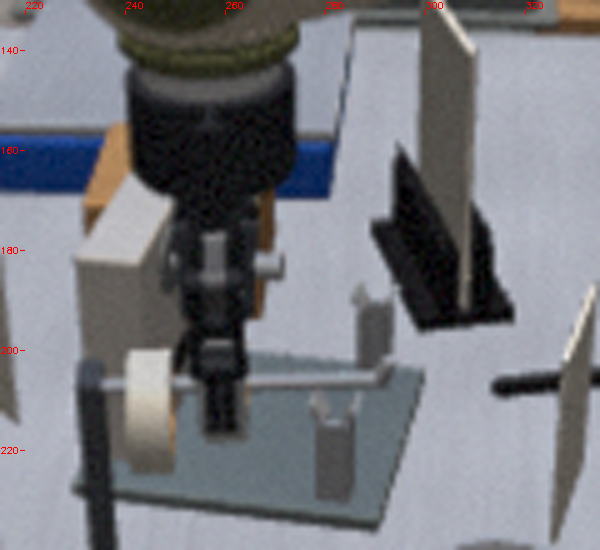

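Contact at 4 N: hanging. Release and rise.

```bash
python3 -m jog '[[[0,0,0,0,0,0],[0,0,0,0,0,0],[0,0,0,0,0,0],[0,0,0,0,0,0],[0,0,0,0,0,0],[-0.015,0,0,0,0,0],[-0.02,0,0,0,0,0],[-0.03,0,0,0,0,0],[-0.03,0,0,0,0,0],[0,0,0,0,0,0],[0,0,0,0,0,0]]]' 0; python3 look.py side 215 130 335 240 5 h4; python3 go.py 625.6 244.8 262 1.496
```

```text
time_s: 45.18
eef_pos: [614.0, 54.6, 262.4]
ee_rot: [0.706, -0.038, 0.706, 0.038]
force: [-0.9, -0.2, -0.7]
grip_width: 1.005
t 45.225 tcp [613.9  54.6 262. ] joints [-0.1   0.51  1.16  0.    1.48 -1.78] F [-0.7 -0.4 -0.2] w 0.999
turn(tool) [ 0.181 -0.001 -0.   ]  shift after turn mm [ 11.  190.6  -2.6]
```

View pics/h4.png

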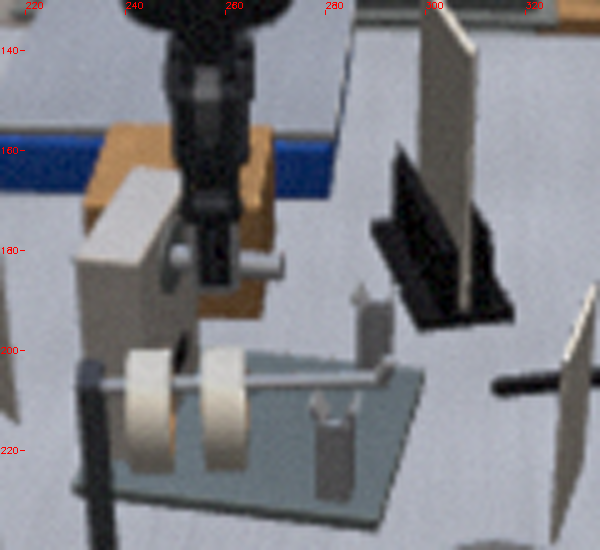

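Third narrow roll (hook x ≈ -50.5).

```bash
python3 -m jog '[[[0,0,0,0.09,0,0],[0,0,0,0.091,0,0],[0,0.035,0,0,0,0],[0,0.035,0,0,0,0],[0,0.04,-0.001,0,0,0],[0,0.04,-0.001,0,0,0],[0,0.0406,-0.0006,0,0,0],[0,0,0,0,0,0],[0,0,0,0,0,0]]]'; python3 go.py 625.6 244.8 178 1.496;python3 look.py side 190 200 310 320 5 i0
```

```text
time_s: 46.35
eef_pos: [625.8, 244.3, 261.9]
ee_rot: [0.706, 0.026, 0.707, -0.027]
force: [0.6, 0.2, -0.1]
grip_width: 0.999
t 46.35 tcp [625.8 244.3 261.9] joints [ 0.2   0.65  0.93 -0.    1.56 -1.3 ] F [ 0.6  0.2 -0.1] w 0.999
turn(tool) [-0.    -0.001  0.001]  shift after turn mm [94.9  0.5 -0.2]
```

View pics/i0.png

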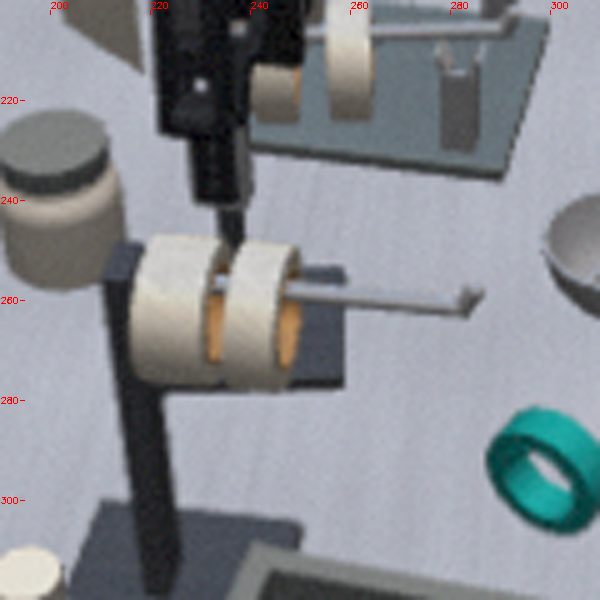

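```bash
python3 -m jog '[[[0.02,0.0005,-0.002,0,0,0],[0.02,0,0,0,0,0],[0.015,0,0,0,0,0],[0.015,0,0,0,0,0],[0.015,0,0,0,0,0],[0.0099,0,0,0,0,0],[0,0,0,0,0,0]]]';  python3 -m jog '[[[0,0,0,0,0,0],[0,0,0,0,0,0],[0,0,0,0,0,0],[0,0,0,0,0,0],[0,0,0,0,0,0],[0,0,0,0,0,0]]]' 255 30; python3 look.py side 190 200 310 320 5 i1;  python3 -m jog '[[[-0.006,0,0,0,0,0],[-0.006,0,0,0,0,0],[-0.006,0,0,0,0,0],[0,0,0,0,0,0],[0,0,0,0,0,0],[0,0,-0.01,0,0,0],[0,0,-0.015,0,0,0],[0,0,-0.015,0,0,0],[0,0,-0.015,0,0,0],[0,0,0,0,0,0]]]'; python3 look.py side 190 200 310 320 5 i2
```

```text
time_s: 47.28
eef_pos: [623.7, 245.4, 167.0]
ee_rot: [0.706, 0.026, 0.707, -0.027]
force: [-0.1, 0.5, 0.6]
grip_width: 0.999
time_s: 48.02
eef_pos: [624.3, 245.5, 168.6]
ee_rot: [0.707, 0.027, 0.706, -0.026]
force: [-0.1, -0.2, 4.7]
grip_width: 0.695
time_s: 49.32
eef_pos: [568.2, 249.9, 186.0]
ee_rot: [0.707, 0.026, 0.707, -0.026]
force: [0.5, 0.8, -0.4]
grip_width: 0.691
```

View pics/i1.png

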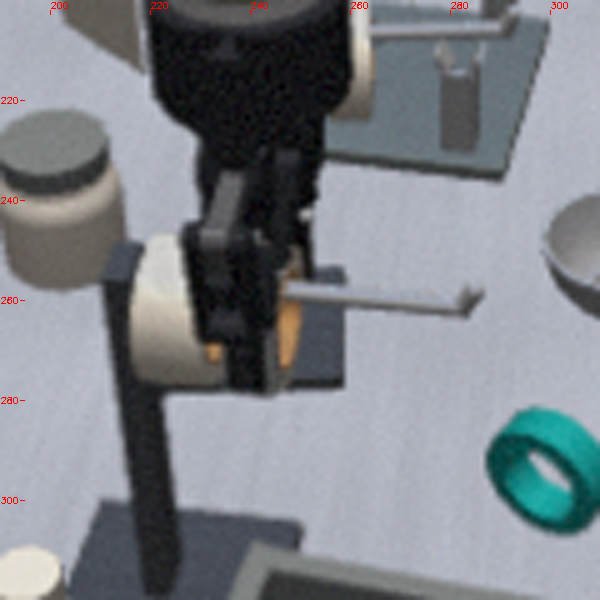

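View pics/i2.png

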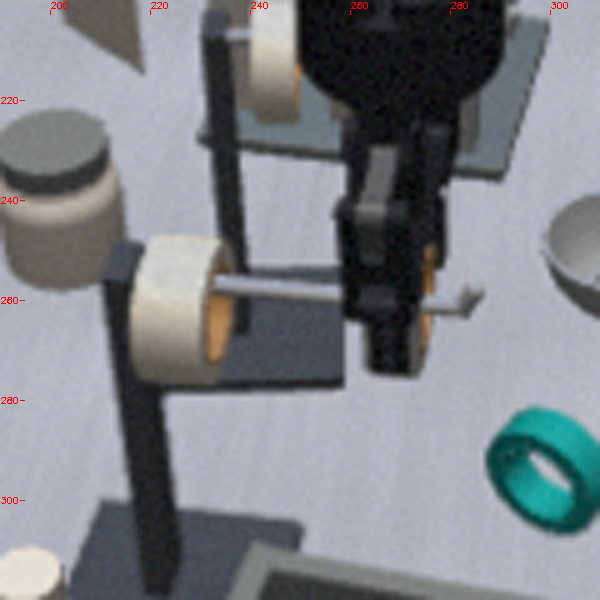

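```bash
python3 -m jog '[[[0,0,-0.015,0,0,0],[0,0,-0.02,0,0,0],[0,0,-0.02,0,0,0],[0,0,-0.025,0,0,0],[0,0,0,0,0,0],[0,0,0,0,0,0]]]';python3 go.py 490 41 197.5 1.677
```

```text
time_s: 50.12
eef_pos: [490.2, 255.5, 185.9]
ee_rot: [0.707, 0.027, 0.706, -0.027]
force: [0.4, -0.4, -0.3]
grip_width: 0.695
t 50.125 tcp [490.2 255.5 185.9] joints [ 0.27  0.42  1.49 -0.    1.23 -1.23] F [ 0.4 -0.4 -0.3] w 0.695
turn(tool) [-0.181  0.001 -0.   ]  shift after turn mm [  -0.6 -213.2  -22.9]
```

```bash
python3 -m jog '[[[0,0,0,-0.09,0,0],[0,0,0,-0.091,0,0],[0,-0.03,-0.0033,0,0,0],[0,-0.03,-0.0033,0,0,0],[0,-0.03,-0.0033,0,0,0],[0,-0.03,-0.0033,0,0,0],[0,-0.03,-0.0033,0,0,0],[0,-0.03,-0.0033,0,0,0],[0,-0.033,-0.003,0,0,0],[0,0,0,0,0,0],[0,0,0,0,0,0]]]'; python3 go.py 579.9 50.5 197.5 1.677
```

```text
time_s: 51.5
eef_pos: [489.7, 41.4, 185.7]
ee_rot: [0.706, -0.037, 0.706, 0.037]
force: [0.2, -0.4, -0.1]
grip_width: 0.697
t 51.5 tcp [489.7  41.4 185.7] joints [-0.15  0.29  1.68  0.    1.18 -1.83] F [ 0.2 -0.4 -0.1] w 0.697
turn(tool) [-0.  0. -0.]  shift after turn mm [-0.8 -0.5 90.7]
```

```bash
python3 -m jog '[[[0,0,0.012,0,0,0],[0,0,0.015,0,0,0],[0,0,0.015,0,0,0],[0,0,0.015,0,0,0],[0,0,0.018,0,0,0],[0,0,0.0157,0,0,0],[0,0,0,0,0,0],[0,0,0,0,0,0]]]'; python3 look.py side 215 130 335 240 5 i3; python3 -m jog '[[[0.006,0,0,0,0,0],[0.006,0,0,0,0,0],[0.0055,0,0,0,0,0],[0.0005,0,0,0,0,0],[0,0,0,0,0,0]]]';python3 -m jog '[[[0,0,0,0,0,0],[0,0,0,0,0,0],[0,0,0,0,0,0],[0,0,0,0,0,0],[0,0,0,0,0,0],[-0.015,0,0,0,0,0],[-0.02,0,0,0,0,0],[-0.03,0,0,0,0,0],[-0.03,0,0,0,0,0],[0,0,0,0,0,0],[0,0,0,0,0,0]]]' 0; python3 look.py side 215 130 335 240 5 i4; python3 go.py 658 242.5 262 1.496
```

```text
time_s: 52.5
eef_pos: [579.2, 51.4, 185.6]
ee_rot: [0.706, -0.038, 0.706, 0.038]
force: [-0.8, 0.1, -0.2]
grip_width: 0.691
time_s: 53.18
eef_pos: [579.8, 50.9, 168.6]
ee_rot: [0.707, -0.038, 0.705, 0.037]
force: [-0.7, 0.6, 5.4]
grip_width: 0.693
time_s: 54.55
eef_pos: [579.2, 51.0, 262.6]
ee_rot: [0.706, -0.038, 0.706, 0.038]
force: [0.5, -0.1, 0.5]
grip_width: 0.998
t 54.6 tcp [579.1  51.  262.2] joints [-0.11  0.43  1.28 -0.    1.44 -1.79] F [-0.4  0.1 -0.8] w 0.999
turn(tool) [ 0.181 -0.001 -0.   ]  shift after turn mm [ 11.2 196.9  64.4]
```

View pics/i3.png

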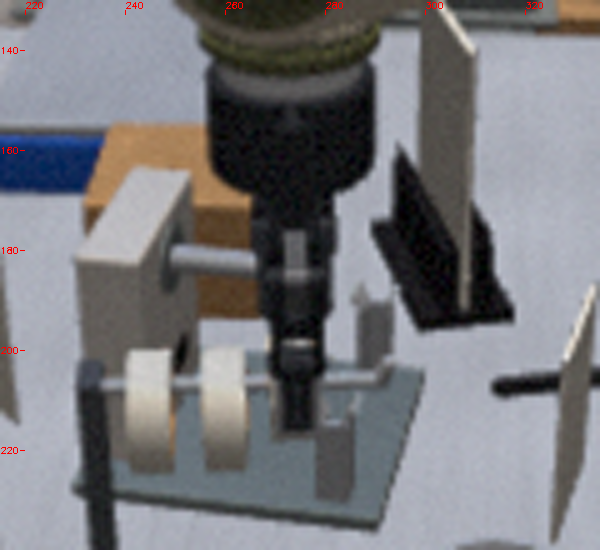

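View pics/i4.png

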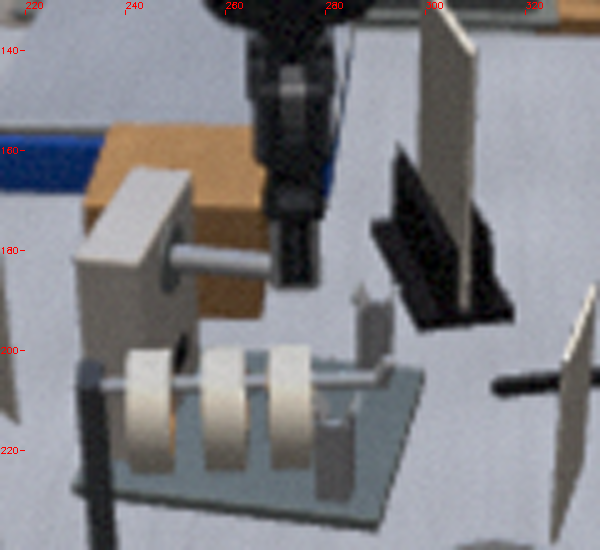

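```bash
python3 -c "
from h import *
t=cap('top');s=cap('side'); print(onz(t,(125,177.5),130),onz(s,(195,315.5),130))"; python3 -m jog '[[[0,0,0,0.09,0,0],[0,0,0,0.091,0,0],[0,0.035,0.011,0,0,0],[0,0.035,0.013,0,0,0],[0,0.04,0.013,0,0,0],[0,0.045,0.013,0,0,0],[0,0.0419,0.0134,0,0,0],[0,0,0,0,0,0],[0,0,0,0,0,0]]]'; python3 go.py 657 242.4 178 1.496;python3 look.py side 190 200 310 320 5 j0
```

```text
[706.11084778 344.57823377 130.        ] [703.9965366  352.92175792 130.        ]
time_s: 55.82
eef_pos: [657.2, 242.1, 262.2]
ee_rot: [0.706, 0.026, 0.707, -0.027]
force: [0.0, -0.3, 0.5]
grip_width: 0.995
t 55.825 tcp [657.2 242.1 262.2] joints [ 0.19  0.73  0.79 -0.    1.62 -1.31] F [ 0.  -0.3  0.5] w 0.995
turn(tool) [-0.    -0.001  0.001]  shift after turn mm [95.2  0.3 -0.3]
```

View pics/j0.png

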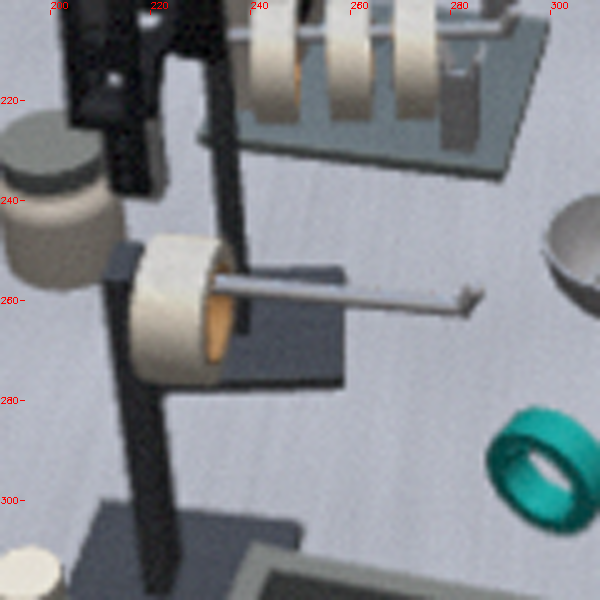

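```bash
python3 -m jog '[[[0.02,0.0003,-0.003,0,0,0],[0.02,0,0,0,0,0],[0.015,0,0,0,0,0],[0.015,0,0,0,0,0],[0.015,0,0,0,0,0],[0.0102,0,0,0,0,0],[0,0,0,0,0,0]]]';  python3 look.py side 190 200 310 320 5 j1; python3 -m jog '[[[0,0,0,0,0,0],[0,0,0,0,0,0],[0,0,0,0,0,0],[0,0,0,0,0,0],[0,0,0,0,0,0],[0,0,0,0,0,0]]]' 255 40; python3 look.py side 190 200 310 320 5 j2
```

```text
time_s: 56.75
eef_pos: [654.1, 243.0, 166.8]
ee_rot: [0.706, 0.026, 0.707, -0.027]
force: [-0.0, 0.5, 0.1]
grip_width: 1.001
time_s: 57.55
eef_pos: [654.7, 243.1, 168.4]
ee_rot: [0.707, 0.027, 0.706, -0.026]
force: [0.3, -0.5, 6.1]
grip_width: 0.692
```

View pics/j2.png

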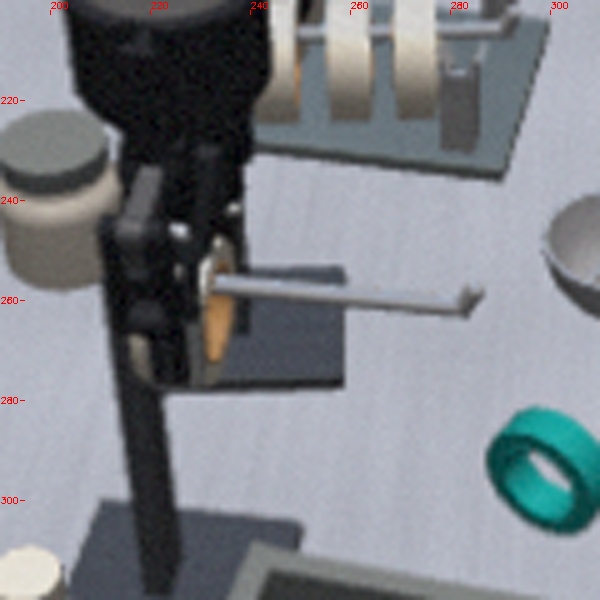

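```bash
python3 -m jog '[[[-0.006,0,0,0,0,0],[-0.006,0,0,0,0,0],[-0.006,0,0,0,0,0],[0,0,0,0,0,0],[0,0,0,0,0,0],[0,0,-0.01,0,0,0],[0,0,-0.015,0,0,0],[0,0,-0.02,0,0,0],[0,0,-0.02,0,0,0],[0,0,-0.02,0,0,0],[0,0,-0.015,0,0,0],[0,0,0,0,0,0]]]'; python3 look.py side 190 200 310 320 5 j3;  python3 -m jog '[[[0,0,-0.015,0,0,0],[0,0,-0.02,0,0,0],[0,0,-0.02,0,0,0],[0,0,-0.02,0,0,0],[0,0,0,0,0,0],[0,0,0,0,0,0]]]'; python3 look.py side 190 200 330 320 5 j4; python3 go.py 510 -165 250 1.426
```

```text
time_s: 59.1
eef_pos: [554.2, 250.7, 185.7]
ee_rot: [0.707, 0.026, 0.707, -0.026]
force: [0.4, -0.7, -0.4]
grip_width: 0.691
time_s: 59.9
eef_pos: [480.9, 256.0, 185.6]
ee_rot: [0.707, 0.027, 0.706, -0.027]
force: [0.5, 0.4, -0.8]
grip_width: 0.688
t 59.95 tcp [480.8 256.  185.5] joints [ 0.27  0.4   1.52 -0.    1.22 -1.22] F [-0.1 -0.1 -1.6] w 0.692
turn(tool) [ 0.07  0.   -0.  ]  shift after turn mm [ -53.5 -412.4   89.6]
```

View pics/j3.png

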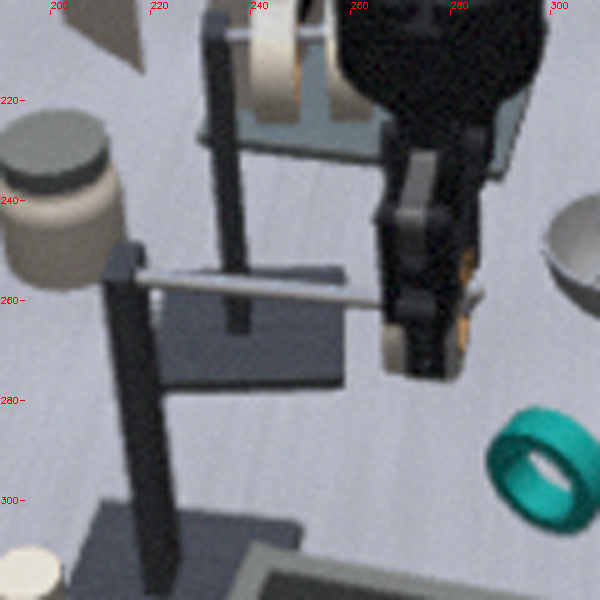

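View pics/j4.png

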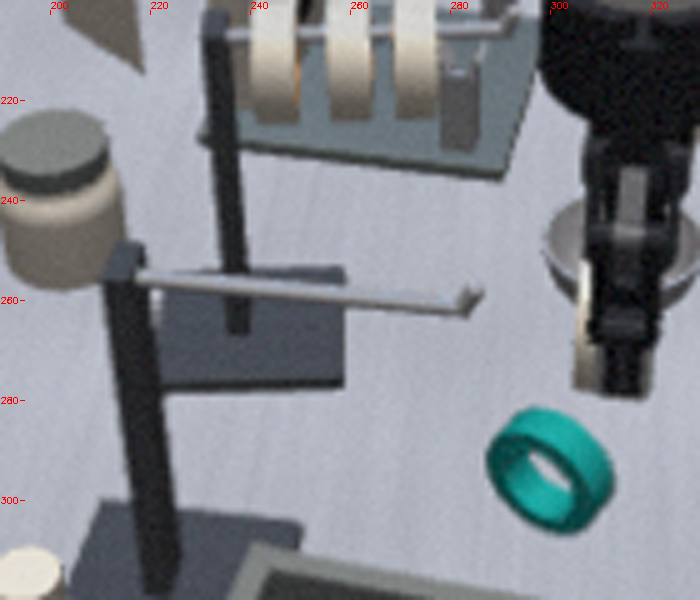

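```bash
python3 - <<'E'
from ov import *
s=cap('side');t=cap('top');d=np.load('p.npy')[0]
crop(t,330,160,370,210,14,'k1');crop(s,235,165,280,195,14,'k2')
print(proj(t,W(d,np.array([[-40,0,125.],[30,0,125]]))),proj(s,W(d,np.array([[-40,0,125.],[30,0,125]]))))
E
```

```text
[[349.27385751 200.33909236]
 [350.01386328 171.64924861]] [[271.34190079 182.49516016]
 [248.82462841 180.20430995]]
```

View pics/k1.png

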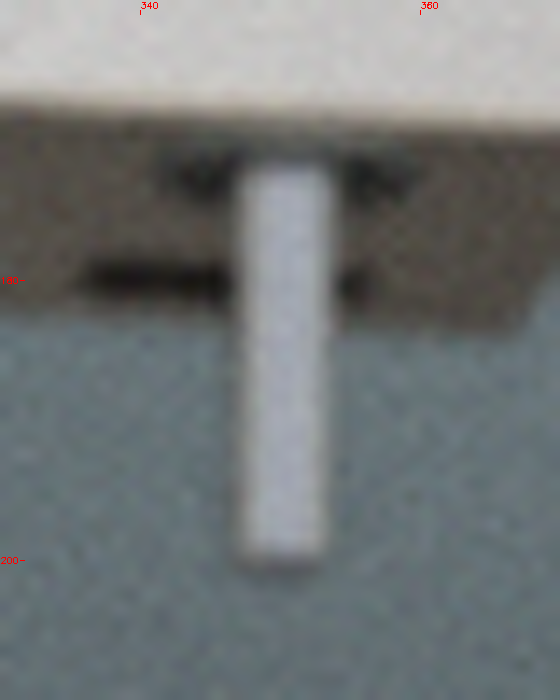

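View pics/k2.png

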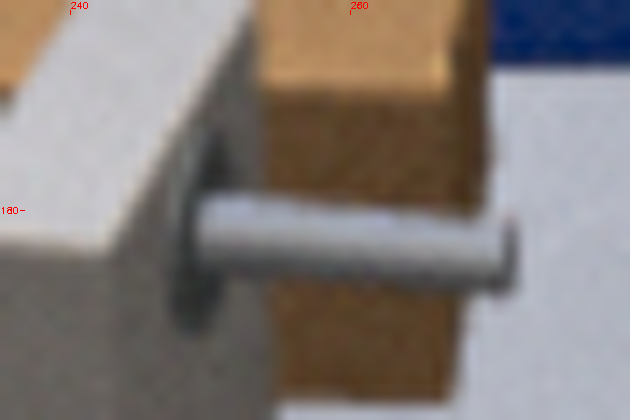

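```bash
python3 -m jog '[[[-0.02,0,0,0,0,0],[-0.025,0,0,0.035,0,0],[-0.025,0,0,0.035,0,0],[0,0,0,0,0,0],[0,0,0,0,0,0]]]'; python3 go.py 561.7 -169.9 260 1.426
```

```text
time_s: 60.68
eef_pos: [479.7, 256.0, 254.3]
ee_rot: [0.705, 0.051, 0.706, -0.051]
force: [-0.4, 0.6, -0.2]
grip_width: 0.689
t 60.675 tcp [479.7 256.  254.3] joints [ 0.27  0.34  1.41 -0.    1.38 -1.15] F [-0.4  0.6 -0.2] w 0.689
turn(tool) [ 0.001 -0.002  0.001]  shift after turn mm [   5.3 -409.6  142.6]
```

```bash
python3 -m jog '[[[0,-0.03,0.0104,0,0,0],[0,-0.038,0.0132,0,0,0],[0,-0.038,0.0132,0,0,0],[0,-0.038,0.0132,0,0,0],[0,-0.038,0.0132,0,0,0],[0,-0.038,0.0132,0,0,0],[0,-0.038,0.0132,0,0,0],[0,-0.038,0.0132,0,0,0],[0,-0.038,0.0132,0,0,0],[0,-0.038,0.0132,0,0,0],[0,-0.0376,0.0134,0,0,0],[0,0,0,0,0,0]]]';python3 -m jog '[[[0,0,0,0,0,0],[0,0,0,0,0,0]]]'; python3 go.py 561.7 -169.9 130 1.426; python3 look.py side 220 100 340 220 5 l1
```

```text
time_s: 62.18
eef_pos: [561.6, -171.9, 253.5]
ee_rot: [0.704, 0.052, 0.706, -0.052]
force: [0.1, -0.0, -1.0]
grip_width: 0.692
time_s: 62.42
eef_pos: [561.8, -168.7, 255.4]
ee_rot: [0.705, 0.051, 0.705, -0.051]
force: [0.3, 0.7, 0.1]
grip_width: 0.692
t 62.425 tcp [ 561.8 -168.7  255.4] joints [-0.49  0.44  1.27  0.    1.43 -1.92] F [0.3 0.7 0.1] w 0.692
turn(tool) [ 0.001 -0.    -0.   ]  shift after turn mm [ 1.364e+02 -1.200e+00  1.000e-01]
```

View pics/l1.png

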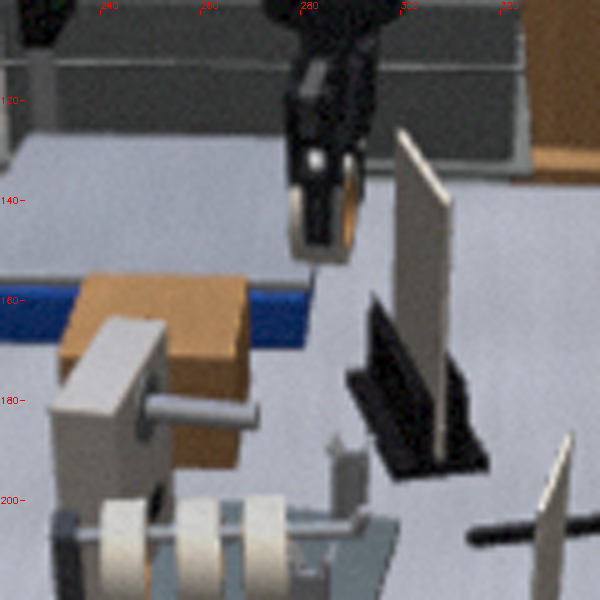

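```bash
python3 -m jog '[[[0.025,-0.0012,0,0,0,0],[0.03,0,0,0,0,0],[0.03,0,0,0,0,0],[0.025,0,0,0,0,0],[0.018,0,0,0,0,0],[0.0085,0,0,0,0,0],[0,0,0,0,0,0],[0,0,0,0,0,0]]]';python3 go.py 647 -181.9 130 1.426; python3 - <<'E'
from ov import *
s=cap('side');d=np.load('p.npy')[0]; e=ctrl.sense()['eef_pos']
th=np.linspace(0,2*np.pi,37)
def ring(x,r,z): return [((x,r*np.cos(a),z+r*np.sin(a)),(x,r*np.cos(b),z+r*np.sin(b))) for a,b in zip(th[:-1],th[1:])]
g=(e[0],e[1],-.145); z=e[2]+6.6
overlay(s,[(d,box(-40,30,-8,8,117,133),R),(g,ring(-10,30,z)+ring(18,30,z)+ring(18,19,z),G)],230,140,330,220,7,'l2')
E
```

```text
time_s: 63.48
eef_pos: [562.1, -171.0, 120.0]
ee_rot: [0.706, 0.051, 0.705, -0.051]
force: [0.1, 0.2, -0.7]
grip_width: 0.695
t 63.475 tcp [ 562.1 -171.   120. ] joints [-0.49  0.56  1.45 -0.    1.13 -1.92] F [ 0.1  0.2 -0.7] w 0.695
turn(tool) [0.    0.001 0.001]  shift after turn mm [ 1.   1.4 85.6]
```

View pics/l2.png

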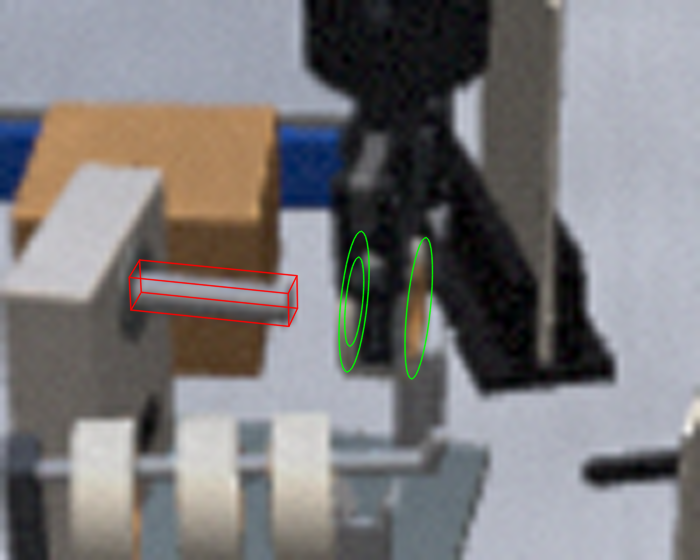

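```bash
python3 -m jog '[[[0.0005,0.0007,0.012,0,0,0],[0,0,0.012,0,0,0],[0,0,0.012,0,0,0],[0,0,0,0,0,0]]]'; python3 look.py side 230 110 310 220 6 l3;python3 -m jog '[[[0,0,0.012,0,0,0],[0,0,0.012,0,0,0],[0,0,0.012,0,0,0],[0,0,0.0085,0,0,0],[0,0,0.005,0,0,0],[0,0,0,0,0,0],[0,0,0,0,0,0]]]'; python3 look.py side 230 110 310 220 6 l4
```

```text
time_s: 64.03
eef_pos: [597.9, -175.5, 118.9]
ee_rot: [0.706, 0.051, 0.705, -0.051]
force: [-0.6, 0.2, -1.0]
grip_width: 0.689
time_s: 64.95
eef_pos: [646.2, -182.5, 118.6]
ee_rot: [0.705, 0.051, 0.705, -0.051]
force: [0.1, -0.1, -0.5]
grip_width: 0.689
```

View pics/l3.png

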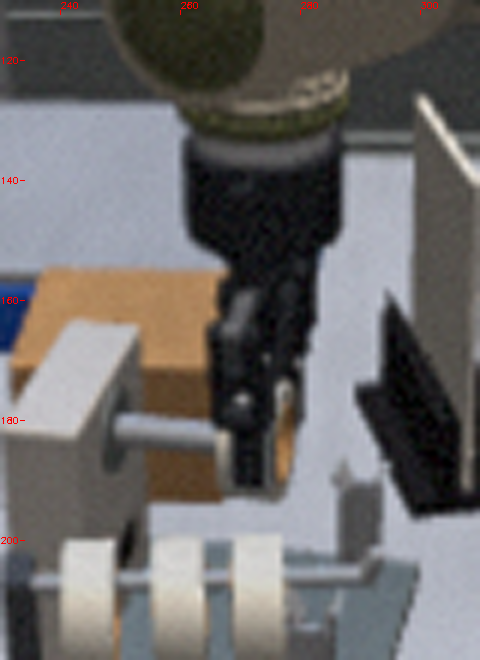

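View pics/l4.png

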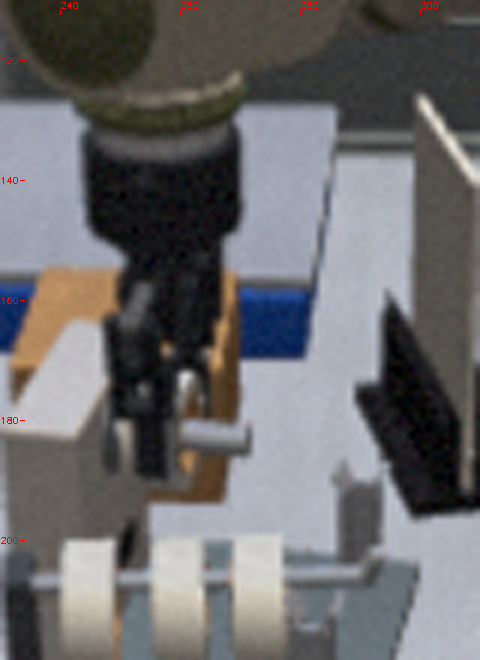

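```bash
python3 -m jog '[[[0,0,0.003,0,0,0],[0.004,0,0,0,0,0],[0.004,0,0,0,0,0],[0.002,0,0,0,0,0],[0,0,0,0,0,0],[0,0,0,0,0,0]]]'; python3 -m jog '[[[0.001,0,0,0,0,0],[0,0,0,0,0,0]]]'
```

```text
time_s: 65.75
eef_pos: [649.4, -183.0, 108.7]
ee_rot: [0.705, 0.051, 0.705, -0.051]
force: [0.2, 0.7, -0.6]
grip_width: 0.695
time_s: 66.0
eef_pos: [649.4, -183.0, 107.6]
ee_rot: [0.705, 0.051, 0.705, -0.051]
force: [-0.0, -0.3, -0.7]
grip_width: 0.691
```

```bash
python3 -m jog '[[[0.001,0,0,0,0,0],[0,0,0,0,0,0]]]'; python3 -m jog '[[[0.001,0,0,0,0,0],[0,0,0,0,0,0]]]';
```

```text
time_s: 66.25
eef_pos: [649.5, -183.1, 107.5]
ee_rot: [0.706, 0.051, 0.705, -0.051]
force: [-2.5, 0.3, 3.9]
grip_width: 0.692
time_s: 66.5
eef_pos: [649.6, -183.1, 107.4]
ee_rot: [0.706, 0.051, 0.705, -0.051]
force: [-5.7, 1.8, 9.9]
grip_width: 0.697
```

```bash
python3 -m jog '[[[-0.0015,0,0,0,0,0],[0,0,0,0,0,0],[0,0,0,0,0,0]]]'; python3 -m jog '[[[0,0,0,0,0,0],[0,0,0,0,0,0],[0,0,0,0,0,0],[0,0,0,0,0,0],[0,0,0,0,0,0],[-0.015,0,0,0,0,0],[-0.02,0,0,0,0,0],[-0.03,0,0,0,0,0],[-0.04,0,0,0,0,0],[-0.04,0,0,0,0,0],[-0.04,0,0,0,0,0],[0,0,0,0,0,0]]]' 0;python3 look.py side 230 110 310 220 6 m1; python3 look.py top 300 130 420 250 5 m2; python3 go.py 514.4 -390 300 .27
```

```text
time_s: 66.88
eef_pos: [649.5, -183.0, 107.5]
ee_rot: [0.705, 0.051, 0.705, -0.051]
force: [-2.1, 0.8, 5.1]
grip_width: 0.692
time_s: 68.38
eef_pos: [650.0, -183.2, 297.0]
ee_rot: [0.708, 0.05, 0.703, -0.052]
force: [-0.2, 0.2, 0.0]
grip_width: 0.996
t 68.475 tcp [ 649.2 -182.9  292.4] joints [-0.45  0.65  0.85 -0.    1.64 -1.87] F [-0.  -0.8 -0.2] w 1.0
turn(tool) [ 1.156  0.    -0.   ]  shift after turn mm [   3.4 -185.2  163.6]
```

View pics/m1.png

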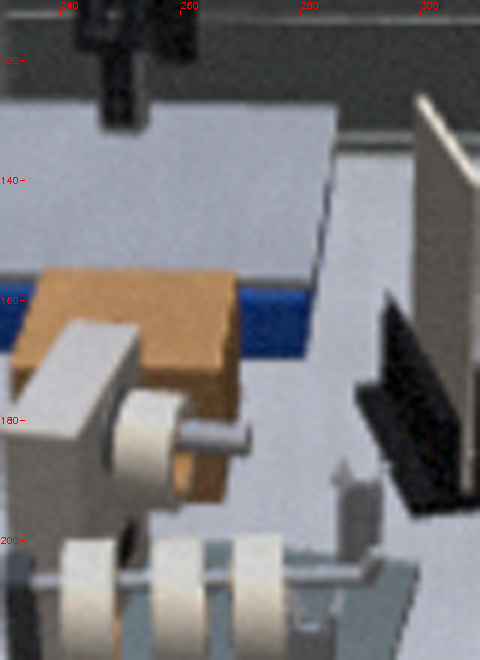

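View pics/m2.png

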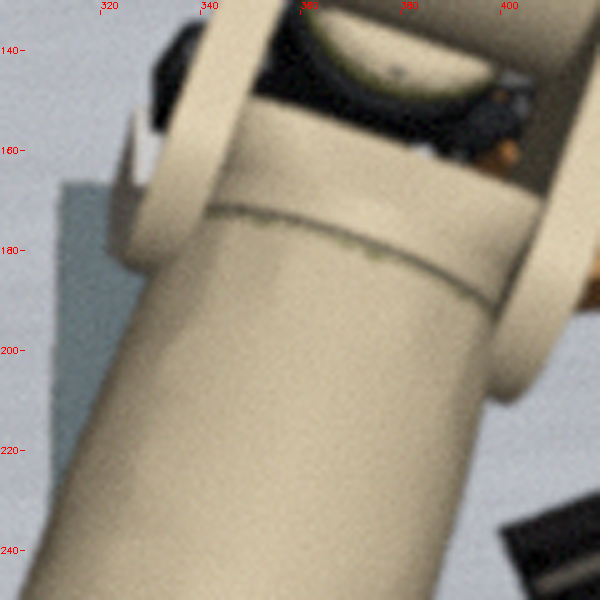

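```bash
python3 -m jog '[[[0,0,0,0.165,0,0],[0,0,0,0.165,0,0],[0,0,0,0.165,0,0],[0,0,0,0.165,0,0],[0,0,0,0.165,0,0],[0,0,0,0.165,0,0],[0,0,0,0.166,0,0],[0,0,0,0,0,0]]]' 100; python3 -m jog '[[[0,-0.0265,0.0234,0,0,0],[0,-0.0265,0.0234,0,0,0],[0,-0.0265,0.0234,0,0,0],[0,-0.0265,0.0234,0,0,0],[0,-0.0265,0.0234,0,0,0],[0,-0.0265,0.0234,0,0,0],[0,-0.0262,0.0232,0,0,0],[0.03,0,0,0,0,0],[0.03,0,0,0,0,0],[0,0,0,0,0,0],[0,0,0,0,0,0]]]'; python3 go.py 514.4 -390.2 187 .27; python3 - <<'E'
from ov import *
s=cap('side');t=cap('top'); g=(514.4,-390.2,.27); e=ctrl.sense()['eef_pos']
sg=[(g,box(-3,3,-65,65,12,202),R)]
overlay(s,sg,275,110,335,200,8,'n1');overlay(t,sg,390,200,490,270,7,'n2')
E
```

```text
time_s: 69.47
eef_pos: [649.1, -182.9, 291.0]
ee_rot: [0.562, 0.428, 0.564, -0.428]
force: [-0.0, 0.1, 0.5]
grip_width: 0.609
time_s: 70.85
eef_pos: [514.8, -390.3, 233.4]
ee_rot: [0.564, 0.428, 0.563, -0.428]
force: [-0.5, -0.1, 0.2]
grip_width: 0.609
t 70.85 tcp [ 514.8 -390.3  233.4] joints [-0.83  0.59  1.1  -0.    1.45 -1.1 ] F [-0.5 -0.1  0.2] w 0.609
turn(tool) [ 0.002  0.001 -0.001]  shift after turn mm [57.4 -0.4 -0.2]
```

View pics/n1.png

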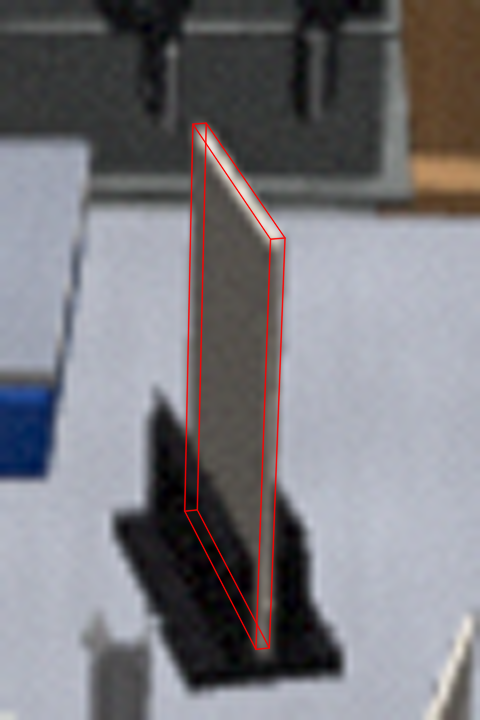

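View pics/n2.png

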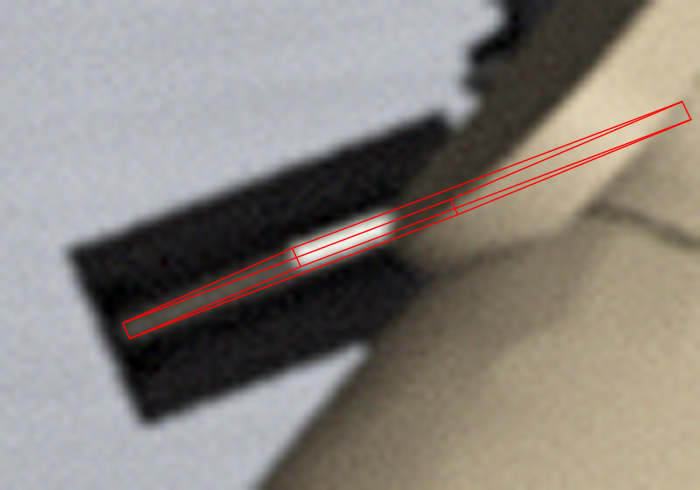

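Upright and where I left it. Descend and grasp.

```bash
python3 -m jog '[[[0.02,-0.0004,-0.0002,0,0,0],[0.02,0,0,0,0,0],[0.0174,0,0,0,0,0],[0,0,0,0,0,0],[0,0,0,0,0,0]]]'; python3 -m jog '[[[0,0,0,0,0,0],[0,0,0,0,0,0],[0,0,0,0,0,0],[0,0,0,0,0,0],[0,0,0,0,0,0],[0,0,0,0,0,0],[0,0,0,0,0,0]]]' 255 50; python3 -m jog '[[[-0.008,0,0,0,0,0],[-0.012,0,0,0,0,0],[-0.015,0,0,0,0,0],[-0.015,0,0,0,0,0],[-0.015,0,0,0,0,0],[-0.015,0,0,0,0,0],[-0.015,0,0,0,0,0],[-0.013,0,0,0,0,0],[0,0,0,0,0,0],[0,0,0,0,0,0]]]';python3 look.py side 250 60 350 220 4 n3; python3 go.py 561.8 -169.0 295 -.145
```

```text
time_s: 71.58
eef_pos: [514.4, -390.3, 175.7]
ee_rot: [0.563, 0.428, 0.562, -0.428]
force: [-1.4, 0.3, -0.5]
grip_width: 0.606
time_s: 72.45
eef_pos: [514.2, -390.1, 175.1]
ee_rot: [0.563, 0.428, 0.562, -0.428]
force: [0.6, -0.1, 5.1]
grip_width: 0.066
time_s: 73.7
eef_pos: [514.0, -389.9, 282.1]
ee_rot: [0.562, 0.428, 0.563, -0.428]
force: [-1.6, 0.1, -1.0]
grip_width: 0.065
t 73.75 tcp [ 514.  -389.8  281.9] joints [-0.83  0.57  1.   -0.    1.57 -1.1 ] F [-0.4 -0.8 -1.4] w 0.064
turn(tool) [ 0.415 -0.001  0.001]  shift after turn mm [  -2.1   15.4 -225.4]
```

View pics/n3.png

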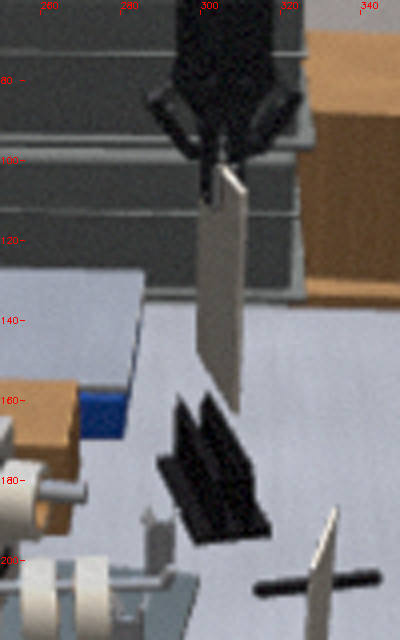

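```bash
python3 -m jog '[[[0,0,0,0.1,0,0],[0,0,0,0.1,0,0],[0,0,0,0.1,0,0],[0,0,0,0.115,0,0],[0,0.0019,-0.028,0,0,0],[0,0.0019,-0.028,0,0,0],[0,0.0019,-0.028,0,0,0],[0,0.0019,-0.028,0,0,0],[0,0.0019,-0.028,0,0,0],[0,0.0019,-0.028,0,0,0],[0,0.0019,-0.028,0,0,0],[0,0.0021,-0.0291,0,0,0]]]'; python3 -m jog '[[[0,0,0,0,0,0],[0,0,0,0,0,0],[0,0,0,0,0,0]]]';python3 go.py 562.1 -169.3 187 -.145; python3 - <<'E'
from ov import *
s=cap('side');t=cap('top');d=np.load('p.npy')[0]; e=ctrl.sense()['eef_pos']
g=(e[0],e[1],-.145);zb=e[2]-163.2
sg=[(g,box(-3,3,-65,65,zb,zb+190),R),(d,box(-90,-80,-70,70,12,79),G)]
overlay(s,sg,260,100,310,240,6,'q1');overlay(t,sg,300,190,400,260,7,'q2')
E
```

```text
time_s: 75.25
eef_pos: [561.8, -168.5, 282.2]
ee_rot: [-0.462, -0.535, -0.463, 0.535]
force: [0.2, -0.9, -1.6]
grip_width: 0.066
time_s: 75.62
eef_pos: [561.7, -170.2, 282.5]
ee_rot: [-0.462, -0.535, -0.462, 0.535]
force: [-0.1, 0.5, -1.7]
grip_width: 0.065
t 75.625 tcp [ 561.7 -170.2  282.5] joints [-0.49  0.43  1.22 -0.    1.49 -0.35] F [-0.1  0.5 -1.7] w 0.065
turn(tool) [-0.001 -0.     0.   ]  shift after turn mm [106.5   0.3  -1. ]
```

View pics/q1.png

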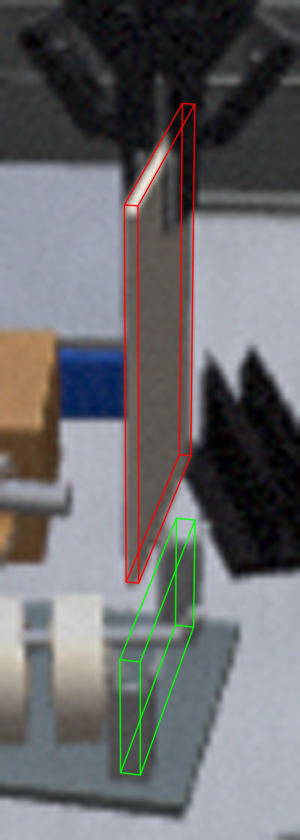

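View pics/q2.png

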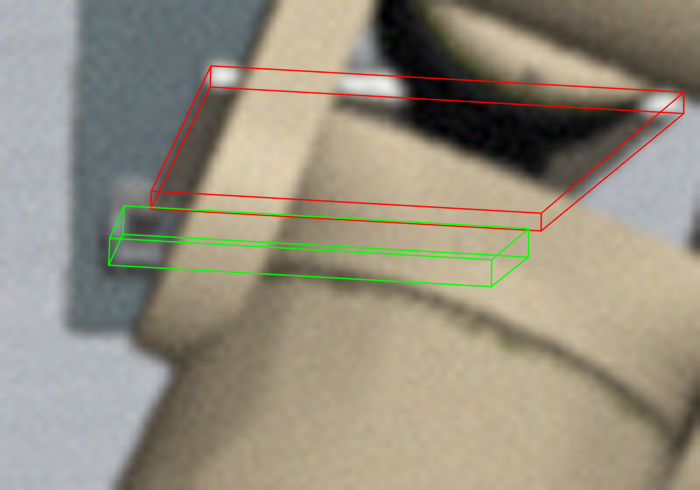

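```bash
python3 -m jog '[[[0.015,0.0003,-0.001,0,0,0],[0.015,0,0,0,0,0],[0.008,0,0,0,0,0],[0.006,0,0,0,0,0],[0.006,0,0,0,0,0],[0,0,0,0,0,0],[0,0,0,0,0,0]]]'; python3 look.py side 250 100 310 240 5 q3;  python3 -m jog '[[[0.005,0,0,0,0,0],[0.005,0,0,0,0,0],[0.005,0,0,0,0,0],[0,0,0,0,0,0]]]'
```

```text
time_s: 76.6
eef_pos: [562.4, -168.6, 233.0]
ee_rot: [0.463, 0.535, 0.462, -0.535]
force: [0.5, -0.1, -1.6]
grip_width: 0.064
time_s: 77.15
eef_pos: [562.1, -168.4, 217.1]
ee_rot: [-0.462, -0.535, -0.463, 0.535]
force: [0.2, -0.9, -1.5]
grip_width: 0.061
```

View pics/q3.png

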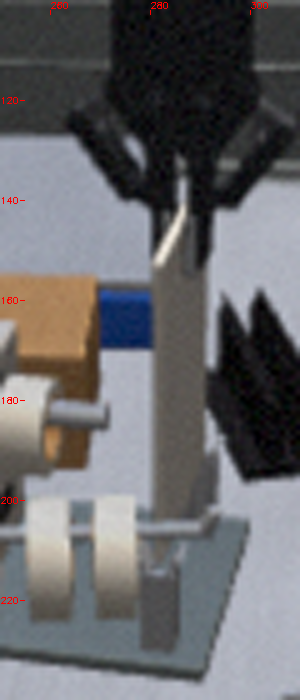

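Bottom at z≈54, inside the channels with no contact force. Continue.

```bash
python3 -m jog '[[[0.006,0,0,0,0,0],[0.008,0,0,0,0,0],[0.008,0,0,0,0,0],[0.007,0,0,0,0,0],[0.005,0,0,0,0,0],[0.003,0,0,0,0,0],[0,0,0,0,0,0]]]'; python3 -m jog '[[[0.002,0,0,0,0,0],[0.001,0,0,0,0,0],[0,0,0,0,0,0],[0,0,0,0,0,0]]]'
```

```text
time_s: 78.03
eef_pos: [562.3, -168.5, 180.6]
ee_rot: [-0.462, -0.535, -0.462, 0.535]
force: [-0.7, 0.3, -1.7]
grip_width: 0.062
time_s: 78.53
eef_pos: [562.3, -168.5, 177.7]
ee_rot: [0.463, 0.535, 0.462, -0.535]
force: [-0.7, -0.9, -0.4]
grip_width: 0.063
```

```bash
python3 -m jog '[[[0.001,0,0,0,0,0],[0.001,0,0,0,0,0],[0,0,0,0,0,0],[0,0,0,0,0,0]]]';python3 -m jog '[[[0.001,0,0,0,0,0],[0,0,0,0,0,0],[0,0,0,0,0,0]]]'
```

```text
time_s: 79.03
eef_pos: [562.3, -168.5, 175.7]
ee_rot: [0.462, 0.535, 0.462, -0.535]
force: [-0.3, 0.1, -0.8]
grip_width: 0.064
time_s: 79.4
eef_pos: [562.5, -168.5, 175.1]
ee_rot: [0.463, 0.535, 0.462, -0.535]
force: [-0.6, 0.3, 3.9]
grip_width: 0.062
```

Home at the same height as at first (175.1). Release and retreat up.

```bash
python3 -m jog '[[[0,0,0,0,0,0],[0,0,0,0,0,0],[0,0,0,0,0,0],[0,0,0,0,0,0],[0,0,0,0,0,0],[-0.01,0,0,0,0,0],[-0.02,0,0,0,0,0],[-0.03,0,0,0,0,0],[-0.03,0,0,0,0,0],[-0.03,0,0,0,0,0],[0,0,0,0,0,0]]]' 120; python3 go.py 330 -20 350 -.145
```

```text
time_s: 80.78
eef_pos: [562.8, -168.8, 297.6]
ee_rot: [0.464, 0.536, 0.461, -0.534]
force: [0.4, -0.5, -0.0]
grip_width: 0.527
t 80.775 tcp [ 562.8 -168.8  297.6] joints [-0.49  0.42  1.2   0.    1.52 -0.35] F [ 0.4 -0.5 -0. ] w 0.527
turn(tool) [ 0.     0.002 -0.005]  shift after turn mm [ -41.4 -251.9 -113.5]
```

```bash
python3 -m jog '[[[-0.04,0,0,0,0,0],[0,-0.036,-0.016,0,0,0],[0,-0.036,-0.016,0,0,0],[0,-0.036,-0.016,0,0,0],[0,-0.036,-0.016,0,0,0],[0,-0.036,-0.016,0,0,0],[0,-0.036,-0.016,0,0,0],[0,-0.036,-0.016,0,0,0],[0,0,0,0,0,0],[0,0,0,0,0,0],[0,0,0,0,0,0],[0,0,0,0,0,0]]]'; python3 - <<'E'
from ov import *
for n in('side','top'):
    c=cap(n); cv2.imwrite(f'pics/fin_{n}.png',c['image'][:,:,::-1])
s=cap('side');t=cap('top');d=np.load('p.npy')[0]
sg=[(d,box(-88,-82,-65,65,12,202),R)]
overlay(t,sg,300,140,400,250,6,'r1');overlay(s,sg,220,140,310,240,7,'r2')
E
```

```text
time_s: 82.28
eef_pos: [329.5, -21.6, 334.4]
ee_rot: [-0.462, -0.535, -0.463, 0.535]
force: [0.3, -0.6, -0.7]
grip_width: 0.528
```

View pics/fin_side.png

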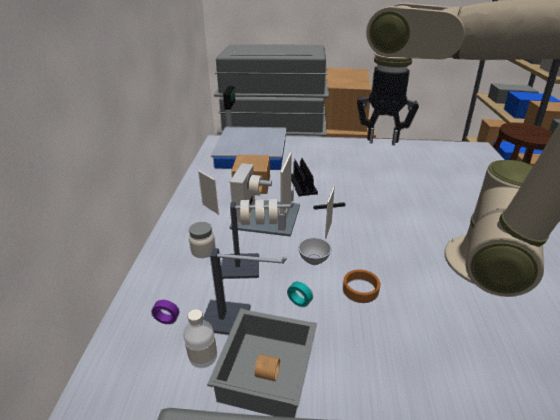

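View pics/fin_top.png

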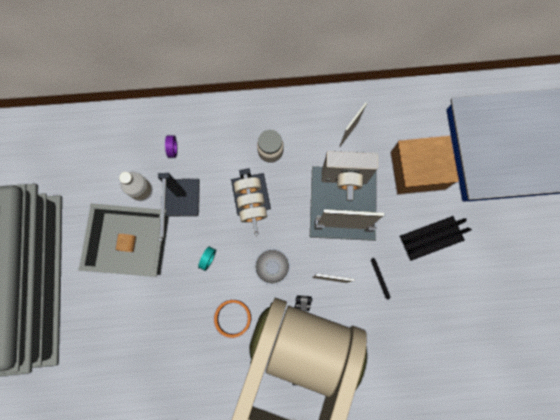

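View pics/r1.png

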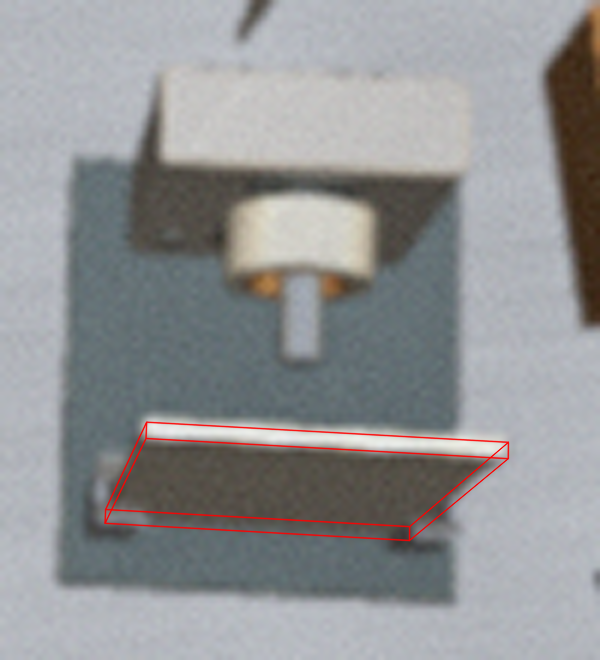

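View pics/r2.png

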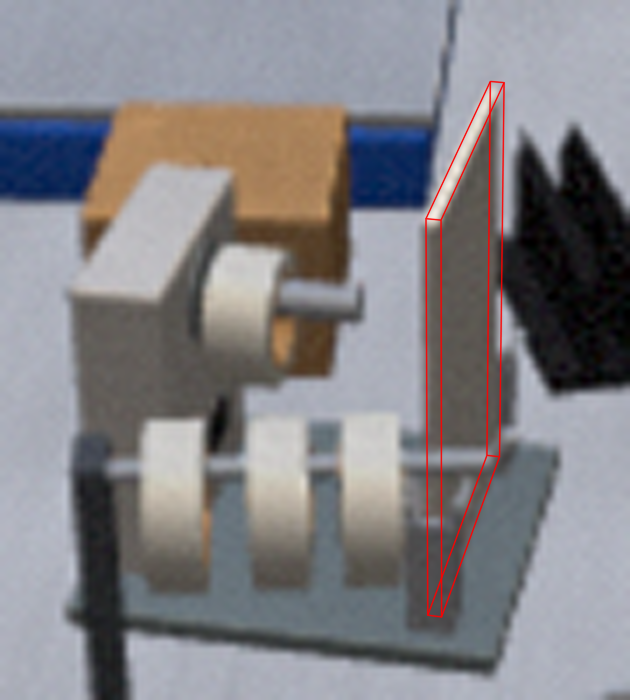

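```bash
python3 -c "
from rig import workorder; print(workorder.finish_job())"
```

```text
the job is handed in; nothing more can be done
None
```

The label roll is changed and the job is handed in at about 82 s of the 210 s allowed.

I did the steps in the order asked:
1. Lifted the guard out and stood it in the rack.
2. Put the empty core in the grey tote.
3. Moved all three narrow rolls to the spare hook.
4. Slid the wide roll onto the spindle.
5. Pushed the guard back down into its channels.

**Last checks, from the final side and top pictures:**
- **Guard:** it stands fully down. Its outline matches where it stood at the start, and it touched bottom at the same gripper height (175.1 mm against 175.2 mm).
- **Wide roll:** it hangs fully on the spindle. By my estimate it sits about 8 mm short of the column face, not pressed against it.
- **Narrow rolls:** all three hang spaced apart on the spare hook, and the full hook is empty.
- **Core and other items:** the core lies in the tote. The other things on the counter look to be where they were.

**Disagreements and surprises:**
- The tote shifted a few centimetres partway through, while the arm was working at the hooks. I take this to be the knock the task warned of. It stayed upright with the core inside.
- In the pictures the rack measured a few percent smaller than its stated size. The guard still went into the slot without contact.
- The dispenser's base is not centred on its origin; I allowed for this.
- Contact forces I read stayed under about 12 N. There was a brief sideways reading of about 6 N when the wide roll settled on the spindle, so I eased back before letting go.

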